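# Cap the ports of a repaired field tester and fold its handle down

### The arm

A 6-joint arm with a two-finger parallel gripper is mounted at the origin on the work surface. World frame = base frame: x ahead of the robot, y to its left, z up, the work surface at z = 0. Lengths are in m, angles in rad, forces in N, time in s.
With the tool pointing down it reaches from about 0.375 to 0.925 m from the base axis. Payload 5.7 kg.
Tool frame: the origin (TCP) lies on the centre line of the jaws, within the pads' length; the fingertips stand 22 mm ahead of it and the grasp point (between the pads) lies 3 mm ahead of it; z points along the fingers, y is the line along which they close (so a half turn about z gives the same grasp; the last joint's range is limited). The gripper opens to 85 mm and grips with 20 to 120 N. Pads are 22 mm wide; open, the fingers measure 114 mm over their backs; the gripper's body (76 mm by 85 mm) begins 54 mm behind the grasp point. The pads swing forward as they close: fully open they stand 13 mm farther back than shut.
Start: joints at [1.049, 0.359, 1.51, -0, 1.272, -0.115], TCP at [0.237, 0.551, 0.253] pointing down, gripper open.
Joint ranges: [-2.97, 2.97], [-1.01, 2.36], [0.21, 2.38], [-0.96, 4.11], [0.2, 2.71], [-2.98, 2.98]. Speed limits (rad/s): [2.39, 2.39, 3.14, 3.14, 3.14, 3.14].

### API

Orientations are given as a 3x3 rotation matrix whose columns are the frame's x, y, z axes.
In Python, from cell import bot gives the robot as it stands. The module is installed in compiled form; this text tells all that it offers.
- The arm moves only by the shell command python3 -m handwheel 'ROWS' [OPENING]. ROWS is JSON, one flat list of numbers, 6 for each row, row after row: the shift along the tool's x, y, z as a fraction of full scale, then the turn, a rotation vector about the tool's x, y, z as a fraction of full scale. In form: [tx, ty, tz, wx, wy, wz, tx, ty, tz, wx, wy, wz, ...]. A call has exactly 10 rows; each row shifts and turns the commanded pose from where the row before left it, along the tool's axes as they then stand; what a row does not reach is not made up. Full scale, the value 1, is 0.025 m for a shift and 0.12 rad for a turn. A row lasts 1/8 s, in which the tool goes at most 62.5 mm and 10.7 degrees, less where a joint would pass 70% of its speed; a pose out of reach is approached as far as the arm can. A call with a number of a shift or a turn outside -1 to 1 is refused whole. A call with a gripper value outside its range is refused whole. OPENING is the closure, from -1 (fully open) to 1 (shut), set as the call begins (- or left out, the last holds). The fingers move at their own pace and stop on an object; the grip force is fixed at half the most. Time passes only in rows, so rows that do not move let the fingers close, or fill a call up. It gives the time, the measured TCP pose, the force, the opening and the grip force at its end, in the units of the state.
- bot.observe(): the state, without advancing time (a new reading comes with each control period).
- bot.grab_frame(name): name is "scene" or "top"; returns the picture (384x512x3 uint8, red, green, blue); there is no depth.
- bot.get_calibration(name): a dict with "intrinsics" (3x3 intrinsics, pixels), "D" ([k1, k2, p1, p2, k3] as OpenCV has them; the pictures are not rectified), "position" and "orientation" of the camera in the world. Camera axes: x right, y down, z forward; pixel columns grow to the right and rows downward; lengths in m; the calibration is good to about 2 mm. A picture is of the moment at which its call begins. get_calibration takes no time and is no camera call.
- bot.finish_job(): hands the job in; it is judged then, once.
Trained networks look in the newest picture that a camera, given by its name, has taken for a name from the list of things; names that differ only in an ending like _2 or _b are one class to them, and where a whole thing is asked for, a point or a joint stands for the part that bears it (a point fixed in the world has none). Each returns a list of dicts, best first, with "confidence" (0 to 1); they miss things now and then, are a little off and sometimes report something else, mostly with a low value. They report only what shows in the picture. A call takes as long as a camera call. They do not tell look-alikes from the thing itself.
- bot.spot_in(camera, target): "at" ([row, column] as shares, 0 to 1, of the picture: columns of its width, rows of its height, amid what is visible of it).
- bot.masks_of(camera, target): "region" (384x512 bool, what is visible of it) and "at" ([row, column] as shares, 0 to 1, of the picture: columns of its width, rows of its height, amid what is visible of it).
- bot.place_of(camera, target): "at" ([row, column] as shares, 0 to 1, of the picture: columns of its width, rows of its height: a listed point, or the origin of a listed thing).
The state is a dict: "t": time; "joint_pos": joint angles; "dq": joint speeds; "effort": joint torques, N m; "position": TCP position; "tcp_rot": TCP orientation; "ft_force": force on the tool from outside, world axes, zero at the start; "ft_torque": the same for the moment, N m; "opening": finger opening in m; "finger_force": force on a finger pad.
Only numpy, scipy, OpenCV 4.12 (cv2) and the standard library are available. Lean on these libraries where they do the work, as an engineer would, in place of code of your own. Each camera call takes 0.05 s, during which the arm holds its last target. There are 200 camera calls.

### The job

The repaired field tester is ready to leave the bench. First switch it off with its red power key, then push every red protective cap on the bench fully home on a port of its own (any free port will do), and finally fold the carrying handle down in front of the capped ports. Be gentle: the caps are thin and the ports delicate, so neither squeeze a cap nor push it on harder than it can stand, and do not disturb the mug, the phone or the mouse.

Things in the scene. Friction and masses are not known exactly. Their poses are not given: they have to be found in the camera images.
- tester: rugged hand-held test instrument, black with yellow corners, lying on its back on the bench, fixed: 180 mm deep (x), 290 mm wide (y), 67 mm high, screen on top. Origin at the middle of its underside; x points from the port face to the rear, z up. Four ports stand in a row on the upright face at its -x side, 38 mm above the bench, 66 mm apart, port 1 at the +y end
- power (a joint): red round power key (24 mm across) on the top of the tester: 0 up, 0.004 m fully pressed; springs back, about 4 N to press fully
- power_top (a point): middle of the top of the power key; press it straight down
- handle (a joint): the tester's dark carrying handle, a round bar 310 mm wide on two side arms: 0 rad = folded down level in front of the ports, where it guards them, 2.4 rad = swung up and fully back over the screen. It turns with some friction and stays where it is left; about 3 N at the bar moves it
- handle_grip (a point): middle of the handle's bar, with a round rubber grip 13 mm thick and 120 mm long that runs along the tester's y; 130 mm from the hinge line. With the handle down the bar is 90 mm in front of the black port collars and 40 mm above the bench
- handle_hinge (a point): middle of the handle's hinge line, which runs along the tester's y; the bar swings about it, up from the front
- port1 (a point): port 1 of 4: middle of the front face of its black rubber collar (36 mm square). From it a round metal barrel 20 mm thick sticks out 31 mm along the tester's -x, level, its last 7 mm tapering to 13 mm. A cap is home when its mouth meets this face. The port yields on its rubber mount, 1.5 N per mm, up to 8 mm, and comes back. Axes as the tester's
- port2 (a point): port 2 of 4: middle of the front face of its black rubber collar (36 mm square). From it a round metal barrel 20 mm thick sticks out 31 mm along the tester's -x, level, its last 7 mm tapering to 13 mm. A cap is home when its mouth meets this face. The port yields on its rubber mount, 1.5 N per mm, up to 8 mm, and comes back. Axes as the tester's
- port3 (a point): port 3 of 4: middle of the front face of its black rubber collar (36 mm square). From it a round metal barrel 20 mm thick sticks out 31 mm along the tester's -x, level, its last 7 mm tapering to 13 mm. A cap is home when its mouth meets this face. The port yields on its rubber mount, 1.5 N per mm, up to 8 mm, and comes back. Axes as the tester's
- port4 (a point): port 4 of 4: middle of the front face of its black rubber collar (36 mm square). From it a round metal barrel 20 mm thick sticks out 31 mm along the tester's -x, level, its last 7 mm tapering to 13 mm. A cap is home when its mouth meets this face. The port yields on its rubber mount, 1.5 N per mm, up to 8 mm, and comes back. Axes as the tester's
- cap1: thin-walled rigid red plastic cap, a square sleeve 30 x 30 mm outside, 41 mm long, square bore 23 mm wide, 36 mm deep, 5 mm end wall; 35 g; thin white band round its mouth. It lies on a flat side. Origin on its axis at mid-length; x points out of the mouth. It cracks if the fingers grip it with over 40 N each or it is pressed on the tester with over 20 N. May be absent
- cap1_mouth (a point): middle of the open mouth of cap1, 20.5 mm from its origin along its x
- cap2: thin-walled rigid red plastic cap, a square sleeve 30 x 30 mm outside, 41 mm long, square bore 23 mm wide, 36 mm deep, 5 mm end wall; 35 g; thin white band round its mouth. It lies on a flat side. Origin on its axis at mid-length; x points out of the mouth. It cracks if the fingers grip it with over 40 N each or it is pressed on the tester with over 20 N. May be absent
- cap2_mouth (a point): middle of the open mouth of cap2, 20.5 mm from its origin along its x
- cap3: thin-walled rigid red plastic cap, a square sleeve 30 x 30 mm outside, 41 mm long, square bore 23 mm wide, 36 mm deep, 5 mm end wall; 35 g; thin white band round its mouth. It lies on a flat side. Origin on its axis at mid-length; x points out of the mouth. It cracks if the fingers grip it with over 40 N each or it is pressed on the tester with over 20 N. May be absent
- cap3_mouth (a point): middle of the open mouth of cap3, 20.5 mm from its origin along its x
- cap4: thin-walled rigid red plastic cap, a square sleeve 30 x 30 mm outside, 41 mm long, square bore 23 mm wide, 36 mm deep, 5 mm end wall; 35 g; thin white band round its mouth. It lies on a flat side. Origin on its axis at mid-length; x points out of the mouth. It cracks if the fingers grip it with over 40 N each or it is pressed on the tester with over 20 N. May be absent
- cap4_mouth (a point): middle of the open mouth of cap4, 20.5 mm from its origin along its x
- mug: black mug with a steel lid, 80 mm across (about 110 mm with its handle), 112 mm high; a bystander; origin at the middle of its underside
- phone: dark blue phone in a case, 150 x 78 x 13 mm, lying flat; a bystander; origin at the middle of its underside
- mouse: computer mouse, 100 x 58 x 33 mm; a bystander; origin at the middle of its underside
Not all that is in view belongs to the job. What is shaped like the cap3 but grey or yellow is not meant.

How it is judged:
By the outcome, as a careful person would: the job done as asked, in the order asked, and still so for the second after the job is handed in, with the robot touching nothing.
Of cap1, cap2, cap3, cap4 only 3 to 4 are there at a start; the rules pass over those that are not, and their reading is None.
At some moment in a run one of cap1, cap2, cap3, cap4 may be knocked a few centimetres aside while the robot is not near it.
Once in a run the grip may slacken for a moment while it holds something.
It also fails if it takes over 210 s, if anything falls off the work surface, if the arm or the gripper's body presses on something with over 40 N, if the wrist force passes 120 N, or if a joint passes its speed limit or range.

## Working session

There is one attempt and no reset: what is moved stays moved. The work goes in short steps, Python scripts to look and compute and a shell command to move; the robot and the scene stay as the last step left them, time stands still between calls to the robot, and variables do not carry over. Pictures are saved under pics/ and viewed, at most 14 in all, crops included, and the job is handed in when it is done.

```bash
mkdir -p pics
cat > h.py <<'E'
import numpy as np, cv2
from cell import bot
def ray(cam,uv):
    c=bot.get_calibration(cam);K=np.array(c["intrinsics"]);D=np.array(c["D"],float)
    n=cv2.undistortPoints(np.array([[uv]],float),K,D)[0,0]
    R=np.array(c["orientation"]);return np.array(c["position"]),R@np.array([n[0],n[1],1])
def onz(cam,at,z):
    p,d=ray(cam,(at[1]*512,at[0]*384));return p+d*(z-p[2])/d[2]
def proj(cam,P):
    c=bot.get_calibration(cam);R=np.array(c["orientation"]);t=-R.T@np.array(c["position"])
    return cv2.projectPoints(np.array(P,float).reshape(-1,3),cv2.Rodrigues(R.T)[0],t,np.array(c["intrinsics"]),np.array(c["D"],float))[0][:,0]
def snap(cam,name,crop=None,s=1):
    f=bot.grab_frame(cam)
    g=f if crop is None else f[crop[0]:crop[1],crop[2]:crop[3]]
    if s!=1:g=cv2.resize(g,None,fx=s,fy=s,interpolation=cv2.INTER_CUBIC)
    cv2.imwrite(f"pics/{name}.png",g[:,:,::-1]);return f
E
python3 - <<'E'
from h import *
np.set_printoptions(precision=3,suppress=True)
print(bot.observe())
for c in("scene","top"):
    print(c,bot.get_calibration(c)["position"],bot.get_calibration(c)["orientation"]); snap(c,c+"0",s=1.5)
    for n,z in [("tester",0),("power_top",.07),("handle_grip",.1),("handle_hinge",.04),("port1",.038),("port2",.038),("port3",.038),("port4",.038),("cap1",.015),("cap1_mouth",.015),("mug",0),("phone",0),("mouse",0)]:
        for r in bot.place_of(c,n)[:6]: print(n,np.array([r["at"][1]*512,r["at"][0]*384]),round(r["confidence"],2),onz(c,r["at"],z))
E
```

```text
{'t': 0.0, 'joint_pos': array([ 1.049,  0.36 ,  1.511, -0.   ,  1.273, -0.115]), 'dq': array([-0.002, -0.   , -0.001,  0.   ,  0.   , -0.001]), 'effort': array([  0.001, -52.761, -27.862,  -0.   ,   0.013,  -0.   ]), 'position': array([0.237, 0.55 , 0.252]), 'tcp_rot': array([[-0.918,  0.396, -0.001],
       [ 0.396,  0.918, -0.002],
       [ 0.   , -0.002, -1.   ]]), 'ft_force': array([ 0.096, -0.902, -0.164]), 'ft_torque': array([-0.041,  0.005, -0.054]), 'finger_force': 0.0, 'opening': 0.08533841845117202}
scene [0.879 0.548 0.773] [[-0.867  0.336 -0.368]
 [ 0.498  0.612 -0.614]
 [ 0.019 -0.716 -0.698]]
tester [248.32  283.008] 0.81 [0.643 0.129 0.   ]
power_top [239.616 224.794] 0.49 [0.603 0.011 0.07 ]
handle_grip [311.91  234.086] 0.61 [0.481 0.141 0.1  ]
handle_grip [231.322 183.782] 0.59 [ 0.567 -0.103  0.1  ]
handle_grip [169.779 144.115] 0.29 [ 0.649 -0.346  0.1  ]
handle_hinge [270.797 265.498] 0.81 [0.586 0.135 0.04 ]
port1 [293.683 267.302] 0.67 [0.541 0.165 0.038]
port1 [274.995 246.797] 0.54 [0.548 0.092 0.038]
port1 [307.098 287.309] 0.48 [0.545 0.225 0.038]
port1 [25
[... 2397 characters left out ...]
92 172.685] 0.64 [0.546 0.084 0.038]
port4 [217.293 168.192] 0.58 [0.564 0.02  0.038]
cap1 [277.094 224.717] 0.59 [ 0.422 -0.157  0.015]
cap1 [180.378 158.515] 0.58 [0.59  0.13  0.015]
cap1 [325.683 190.118] 0.55 [ 0.53  -0.287  0.015]
cap1 [238.49  251.981] 0.55 [ 0.34  -0.056  0.015]
cap1 [304.589 260.813] 0.52 [ 0.329 -0.238  0.015]
cap1 [269.619 258.701] 0.47 [ 0.328 -0.142  0.015]
cap1_mouth [318.976 227.213] 0.68 [ 0.424 -0.273  0.015]
cap1_mouth [278.579 221.606] 0.21 [ 0.431 -0.16   0.015]
mug [343.501 128.294] 0.73 [ 0.724 -0.336  0.   ]
phone [101.222 216.384] 0.62 [0.409 0.339 0.   ]
mouse [394.803 170.611] 0.9 [ 0.607 -0.489  0.   ]
mouse [179.302 201.408] 0.7 [0.469 0.122 0.   ]
```

View pics/scene0.png

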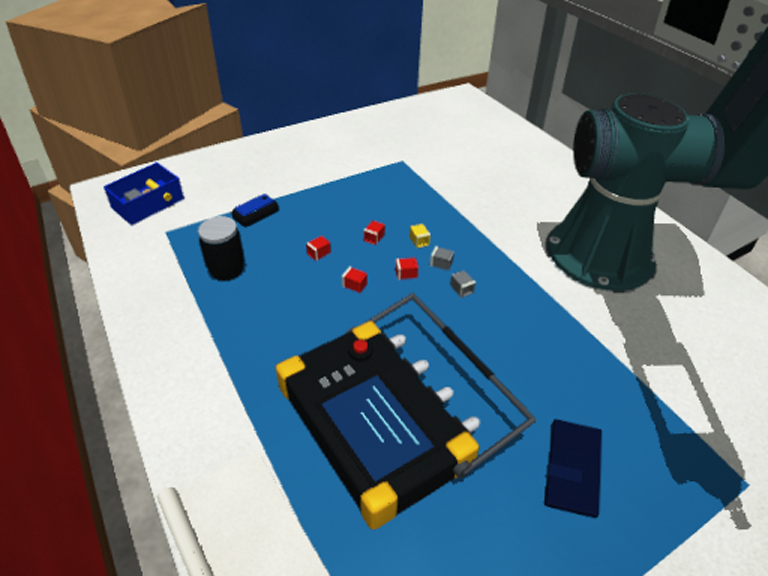

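View pics/top0.png

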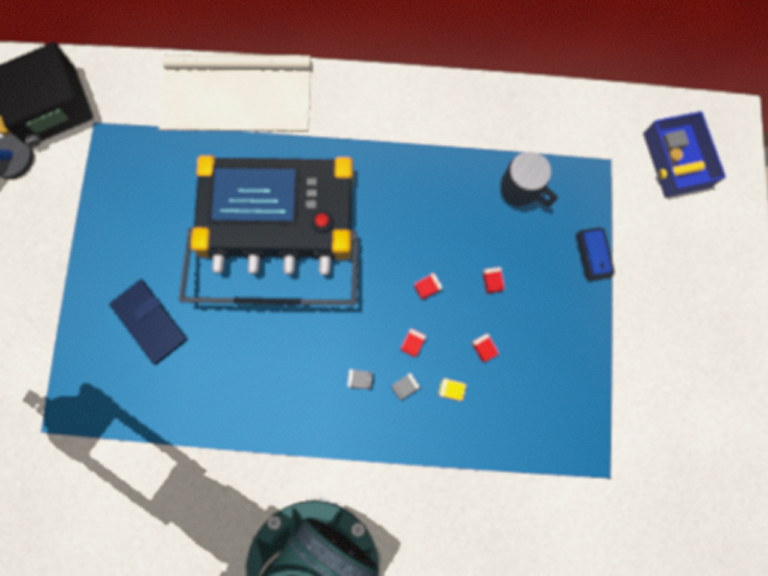

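The pictures show the tester with four bare ports, the handle partly up in front of them (grip at 313,233 in scene and 177,200 in top), and the red key at top (214,147). There are four red caps at top (285,191), (329,187), (275,229) and (324,232). The grey and yellow look-alikes are near (240,253), (270,257) and (302,259).

```bash
cat > m.py <<'E'
from h import *
from scipy.optimize import minimize, least_squares
np.set_printoptions(precision=4,suppress=True)
def tri(a,b):
    p,d=ray("top",a);q,e=ray("scene",b);s=np.linalg.lstsq(np.c_[d,-e],q-p,rcond=None)[0]
    return (p+s[0]*d+q+s[1]*e)/2,np.linalg.norm(p+s[0]*d-q-s[1]*e)
def redmask(f):
    h=cv2.cvtColor(f,cv2.COLOR_RGB2HSV);return (((h[...,0]<8)|(h[...,0]>172))&(h[...,1]>140)&(h[...,2]>70)).astype(np.uint8)
def blobs(m,lo=15,hi=900):
    n,l,s,c=cv2.connectedComponentsWithStats(m);return [(c[i],s[i,4],l==i) for i in range(1,n) if lo<s[i,4]<hi]
def box(x,y,a,z=.015):
    R=np.array([[np.cos(a),-np.sin(a)],[np.sin(a),np.cos(a)]])
    return [[*(R@[i*.0205,j*.015]+[x,y]),z+k*.015] for i in(-1,1) for j in(-1,1) for k in(-1,1)]
def soft(cam,P,o,n=44,S=4):
    q=(proj(cam,P)-o+.5)*S; im=np.zeros((n*S,n*S),np.uint8)
    cv2.fillConvexPoly(im,cv2.convexHull(np.round(q*16).astype(np.int32)),255,cv2.LINE_AA,4)
    return cv2.resize(im,(n,n),interpolation=cv2.INTER_AREA)/255.
def fitcap(F,x,y,z=.015):
    obs=[]
    for cam,f in F.items():
        o=np.round(proj(cam,[x,y,z])[0])-22; r,c=int(o[1]),int(o[0])
        g=f[r:r+44,c:c+44].astype(float)
        red=g[...,0]-g[...,2]; white=g.min(2)
        fg=((red>20)|(g[...,0]>110)).astype(np.uint8)
        n,l=cv2.connectedComponents(fg); k=np.bincount(l[18:27,18:27].ravel(),minlength=n); k[0]=0
        obs.append((cam,o,(l==k.argmax()).astype(float),(g[...,1]>110)&(l==k.argmax())))
    cost=lambda p:sum(np.abs(soft(c,box(*p,z),o)-m).sum() for c,o,m,_ in obs)
    best=min((minimize(cost,[x,y,a],method="Nelder-Mead",options=dict(initial_simplex=[[x,y,a],[x+.006,y,a],[x,y+.006,a],[x,y,a+.3]],xatol=1e-4,fatol=.05)) for a in np.arange(-1.5,1.6,.5)),key=lambda r:r.fun)
    X,Y,A=best.x; v=0
    for c,o,m,w in obs:
        u=proj(c,[[X,Y,z],[X+.02*np.cos(A),Y+.02*np.sin(A),z]]); 
        ys,xs=np.nonzero(w)
        if len(xs): v+=(np.array([xs.mean(),ys.mean()])+o-u[0])@(u[1]-u[0])
    if v<0:A+=np.pi
    return X,Y,np.arctan2(np.sin(A),np.cos(A)),best.fun,v
E
python3 - <<'E'
from m import *
F={c:bot.grab_frame(c) for c in("scene","top")}
print("grip",tri((177.1,200.7),(311.9,234.1)))
print("key",tri((213.6,147.5),(239.6,224.8)))
for c in F: print(c,[(b[0],b[1],onz(c,[(b[0][1])/384,(b[0][0])/512],.018)) for b in blobs(redmask(F[c]))])
for x,y in[(.517,-.175),(.53,-.287),(.42,-.157),(.42,-.28)]: print(np.array(fitcap(F,x,y)))
# barrels: bright grey
for c,w in(("top",(160,190,135,230)),("scene",(215,295,250,325))):
    g=F[c][w[0]:w[1],w[2]:w[3]]; m=((g.min(2)>130)&(g.max(2).astype(int)-g.min(2)<40)).astype(np.uint8)
    for b in blobs(m,8,300):
        ys,xs=np.nonzero(b[2]);p=b[0]+[w[2],w[0]];print(c,p,b[1],onz(c,[p[1]/384,p[0]/512],.043))
h=cv2.cvtColor(F["top"],cv2.COLOR_RGB2HSV);m=((h[...,0]>18)&(h[...,0]<32)&(h[...,1]>150)&(h[...,2]>120)).astype(np.uint8);m[:,250:]=0;m[:95]=0;m[:,:110]=0
for b in blobs(m,20):print("corner",b[0],b[1],onz("top",[b[0][1]/384,b[0][0]/512],.06))
E
```

```text
grip (array([0.4593, 0.1184, 0.0634]), np.float64(0.001154636546043102))
key (array([0.6093, 0.0296, 0.0917]), np.float64(0.005606205394537278))
scene [(array([251.0135, 152.1081]), np.int32(74), array([ 0.4031, -0.286 ,  0.018 ])), (array([246.4898, 158.0612]), np.int32(49), array([ 0.4309, -0.2661,  0.018 ])), (array([213.7845, 163.7155]), np.int32(116), array([ 0.5347, -0.2909,  0.018 ])), (array([206.8065, 167.7097]), np.int32(31), array([ 0.562 , -0.2838,  0.018 ])), (array([271.9655, 178.4621]), np.int32(145), array([ 0.4103, -0.1439,  0.018 ])), (array([236.6347, 186.2635]), np.int32(167), array([ 0.5197, -0.1649,  0.018 ])), (array([239.8243, 230.4459]), np.int32(74), array([ 0.591 , -0.0114,  0.018 ]))]
top [(array([214.0563, 146.1127]), np.int32(71), array([0.6336, 0.0372, 0.018 ])), (array([328.7348, 187.6742]), np.int32(132), array([ 0.5375, -0.2953,  0.018 ])), (array([283.7761, 191.2761]), np.int32(134), array([ 0.5174, -0.1695,  0.018 ])), (array([274.4962, 229.5496]), np.int32(131), array([ 0.4081, -0.1504,  0.018 ])), (array([323.7647, 232.9118]), np.int32(136), arra
[... 962 characters left out ...]
^
    fx = function(np.copy(x), *(wrapper_args + args))
  File "m.py", line 27, in <lambda>
    cost=lambda p:sum(np.abs(soft(c,box(*p,z),o)-m).sum() for c,o,m,_ in obs)
                  ~~~^^^^^^^^^^^^^^^^^^^^^^^^^^^^^^^^^^^^^^^^^^^^^^^^^^^^^^^^
  File "m.py", line 27, in <genexpr>
    cost=lambda p:sum(np.abs(soft(c,box(*p,z),o)-m).sum() for c,o,m,_ in obs)
                             ~~~~^^^^^^^^^^^^^^^
  File "m.py", line 15, in soft
    q=(proj(cam,P)-o+.5)*S; im=np.zeros((n*S,n*S),np.uint8)
       ~~~~^^^^^^^
  File "h.py", line 10, in proj
    c=bot.get_calibration(cam);R=np.array(c["orientation"]);t=-R.T@np.array(c["position"])
ValueError: time passes only in moves, steps and waits
```

```bash
python3 - <<'E'
import re
s=open('h.py').read()
s=s.replace('bot.get_calibration(cam)','cal(cam)').replace('def ray','C={c:bot.get_calibration(c) for c in("scene","top")}\ncal=C.get\ndef ray',1)
open('h.py','w').write(s)
E
cat > look.py <<'E'
from m import *
F={c:bot.grab_frame(c) for c in("scene","top")}
for b in blobs(redmask(F["top"]),60):
    p=onz("top",[b[0][1]/384,b[0][0]/512],.02)
    if p[1]<0 : print("cap",np.array(fitcap(F,*p[:2])),"top only",np.array(fitcap({"top":F["top"]},*p[:2])))
E
python3 - <<'E'
from look import *
for c,w in(("top",(160,190,135,230)),("scene",(215,295,250,325))):
    g=F[c][w[0]:w[1],w[2]:w[3]]; m=((g.min(2)>130)&(g.max(2).astype(int)-g.min(2)<40)).astype(np.uint8)
    for b in blobs(m,8,300):
        p=b[0]+[w[2],w[0]];print(c,p,b[1],onz(c,[p[1]/384,p[0]/512],.043))
h=cv2.cvtColor(F["top"],cv2.COLOR_RGB2HSV);m=((h[...,0]>18)&(h[...,0]<32)&(h[...,1]>150)&(h[...,2]>120)).astype(np.uint8);m[:,250:]=0;m[:95]=0;m[:,:110]=0
for b in blobs(m,20):print("corner",b[0],b[1],onz("top",[b[0][1]/384,b[0][0]/512],.06))
k=[[b for b in blobs(redmask(F[c])) if abs(b[0][0]-(214 if c=="top" else 240))<3 and abs(b[0][1]-(146 if c=="top" else 230))<4][0][0] for c in("top","scene")]
print("key",k,tri(*k))
E
```

```text
cap [ 0.5427 -0.295   0.1919 49.3686 58.2392] top only [ 0.5437 -0.2958  0.2179 15.6941 39.6707]
cap [  0.5205  -0.1719  -1.0449  58.4157 -78.8252] top only [ 0.522  -0.1726 -1.0245 17.3843 36.6432]
cap [ 0.4121 -0.1504 -0.3477 61.8941 70.2811] top only [ 0.4129 -0.1512 -0.3254 34.0784 36.2015]
cap [ 0.4138 -0.2849  0.5884 51.2706 42.1048] top only [  0.4145  -0.2852   0.5738  23.6784 -37.3824]
top [144.5909 175.0606] 66 [0.5279 0.2194 0.043 ]
top [168.3636 175.4697] 66 [0.5318 0.1532 0.043 ]
top [191.9437 175.7183] 71 [0.5362 0.088  0.043 ]
top [215.8961 176.3247] 77 [0.5396 0.0218 0.043 ]
scene [265.1509 226.3019] 53 [0.5372 0.0264 0.043 ]
scene [280.2419 243.5323] 62 [0.5332 0.0925 0.043 ]
scene [296.4925 261.8507] 67 [0.5289 0.1577 0.043 ]
scene [313.8714 281.9   ] 70 [0.5254 0.2232 0.043 ]
corner [136.6963 110.4444] 135 [0.7092 0.2617 0.06  ]
corner [228.3129 112.102 ] 147 [0.7235 0.0026 0.06  ]
corner [132.9176 158.9505] 182 [0.567  0.2533 0.06  ]
corner [227.0863 160.5076] 197 [ 0.5824 -0.0061  0.06  ]
key [array([214., 146.]), array([239.8243, 230.4459])] (array([0.6146, 0.0324, 0.0781]), np.float64(0.002017984986237437))
```

```bash
cat > go.py <<'E'
import sys; from m import *
# usage: go.py x y z phi  -> shift in tool axes now, in full-scale units (total), then wz total
s=bot.observe(); R=np.array(s["tcp_rot"]); p=np.array(s["position"])
x,y,z,phi=[float(v) for v in sys.argv[1:5]]
d=R.T@(np.array([x,y,z])-p)/.025
T=np.array([[-np.sin(phi),np.cos(phi),0],[np.cos(phi),np.sin(phi),0],[0,0,-1]]).T
w=cv2.Rodrigues(R.T@T)[0][:,0]/.12
print("t",round(s["t"],2),"pos",p,"phi",np.arctan2(R[1,1],R[0,1]),"F",s["ft_force"],"open",s["opening"],"ff",s["finger_force"])
print("shift units",d,"max/10",np.abs(d).max()/10,"turn units",w)
E
python3 go.py .6146 .0324 .122 1.63
```

```text
t 1.6 pos [0.2374 0.551  0.2533] phi 1.164000512143506 F [-1.4645 -0.511  -0.2483] open 0.08578428942032053 ff 0.0
shift units [-22.0658 -13.0807   5.2512] max/10 2.2065827020472346 turn units [-0.0009 -0.0006 -3.8833]
```

```bash
python3 -m handwheel '[-0.98,-0.58,0,0,0,0,-0.98,-0.58,0,0,0,0,-0.98,-0.58,0,0,0,0,-0.98,-0.58,0,0,0,0,-0.98,-0.58,0,0,0,0,-0.98,-0.58,0,0,0,0,-0.98,-0.58,0,0,0,0,-0.98,-0.58,0,0,0,0,-0.98,-0.58,0,0,0,0,-0.98,-0.58,0,0,0,0]' 1
python3 -m handwheel '[-0.98,-0.58,0,0,0,0,-0.98,-0.58,0,0,0,0,-0.98,-0.58,0,0,0,0,-0.98,-0.58,0,0,0,0,-0.98,-0.58,0,0,0,0,-0.98,-0.58,0,0,0,0,-0.98,-0.58,0,0,0,0,-0.98,-0.58,0,0,0,0,-0.98,-0.58,0,0,0,0,-0.98,-0.58,0,0,0,0]'
python3 -m handwheel '[-0.82,-0.49,0,0,0,0,-0.82,-0.49,0,0,0,0,-0.82,-0.49,0,0,0,0,0,0,1,0,0,-0.78,0,0,1,0,0,-0.78,0,0,1,0,0,-0.78,0,0,1,0,0,-0.78,0,0,1,0,0,-0.78,0,0,0,0,0,0,0,0,0,0,0,0]'
python3 go.py .6146 .0324 .102 1.63
```

```text
t: 2.85
position: [0.4056, 0.3202, 0.2534]
tcp_rot: [[-0.918, 0.396, 0.0], [0.396, 0.918, 0.0], [-0.0, 0.0, -1.0]]
ft_force: [0.6, 0.7, -0.8]
opening: -0.0004
finger_force: 0.0
t: 4.1
position: [0.5732, 0.09, 0.2533]
tcp_rot: [[-0.918, 0.396, 0.0], [0.396, 0.918, -0.0], [-0.0, 0.0, -1.0]]
ft_force: [-0.3, -0.9, -0.2]
opening: -0.0001
finger_force: 0.0
t: 5.35
position: [0.6154, 0.0325, 0.129]
tcp_rot: [[-0.998, -0.059, 0.001], [-0.059, 0.998, -0.0], [-0.001, -0.0, -1.0]]
ft_force: [0.8, -0.3, -0.2]
opening: -0.0005
finger_force: 0.0
t 5.35 pos [0.6154 0.0325 0.129 ] phi 1.6302055276839422 F [ 0.7713 -0.3204 -0.2159] open -0.0005286520775552388 ff 0.0
shift units [ 0.0324 -0.0002  1.0808] max/10 0.10808224674017705 turn units [-0.0016  0.0073  0.0017]
```

Exact tracking. Creep down: 27 mm over 10 rows would bring tips to z 0.080.

```bash
python3 -m handwheel '[0,0,0.25,0,0,0,0,0,0.25,0,0,0,0,0,0.25,0,0,0,0,0,0.25,0,0,0,0,0,0.1,0,0,0,0,0,0,0,0,0,0,0,0,0,0,0,0,0,0,0,0,0,0,0,0,0,0,0,0,0,0,0,0,0]'
python3 -m handwheel '[0,0,0.04,0,0,0,0,0,0.04,0,0,0,0,0,0,0,0,0,0,0,0,0,0,0,0,0,0,0,0,0,0,0,0,0,0,0,0,0,0,0,0,0,0,0,0,0,0,0,0,0,0,0,0,0,0,0,0,0,0,0]'
python3 -m handwheel '[0,0,0.04,0,0,0,0,0,0.04,0,0,0,0,0,0,0,0,0,0,0,0,0,0,0,0,0,0,0,0,0,0,0,0,0,0,0,0,0,0,0,0,0,0,0,0,0,0,0,0,0,0,0,0,0,0,0,0,0,0,0]'
```

```text
t: 6.6
position: [0.6146, 0.0328, 0.1019]
tcp_rot: [[-0.998, -0.061, 0.0], [-0.061, 0.998, -0.0], [-0.0, -0.0, -1.0]]
ft_force: [-3.2, 0.5, 12.1]
opening: 0.0001
finger_force: 5.6
t: 7.85
position: [0.6147, 0.0327, 0.1017]
tcp_rot: [[-0.998, -0.061, 0.001], [-0.061, 0.998, -0.0], [-0.001, -0.0, -1.0]]
ft_force: [-7.2, 0.9, 25.4]
opening: 0.0003
finger_force: 12.3
t: 9.1
position: [0.6148, 0.0327, 0.1014]
tcp_rot: [[-0.998, -0.061, 0.002], [-0.061, 0.998, -0.0], [-0.002, -0.001, -1.0]]
ft_force: [-11.6, 0.4, 38.0]
opening: -0.0001
finger_force: 18.9
```

```bash
python3 -m handwheel '[0,0,-1,0,0,0,0,0,-1,0,0,0,0,0,-1,0,0,0,0,0,-1,0,0,0,1,0.63,0,0,0,0,1,0.63,0,0,0,0,1,0.63,0,0,0,0,1,0.63,0,0,0,0,1,0.63,0,0,0,0,1,0.63,0,0,0,0]' 0.06
python3 -m handwheel '[0,0,0,0,0,1,0,0,0,0,0,1,0,0,0,0,0,1,0,0,0,0,0,1,0,0,0,0,0,1,0,0,0,0,0,1,0,0,0,0,0,1,0,0,0,0,0,1,0,0,0,0,0,1,0,0,0,0,0,1]'
python3 -m handwheel '[0,0,0,0,0,1,0,0,0,0,0,1,0,0,0,0,0,1,0,0,0,0,0,0.1,0,0,0,0,0,0,0,0,0,0,0,0,0,0,0,0,0,0,0,0,0,0,0,0,0,0,0,0,0,0,0,0,0,0,0,0]' | grep -v rot
python3 - <<'E'
from m import *
F={c:bot.grab_frame(c) for c in("scene","top")}
r=[bot.place_of(c,"handle_grip") for c in("top","scene")]
print([[(np.array(q["at"])[::-1]*[512,384],round(q["confidence"],2)) for q in x[:3]] for x in r])
print(bot.place_of("scene","handle"))
snap("top","top1",(90,290,100,350),3)
E
python3 go.py .4593 .1184 .066 .059
```

```text
t: 10.35
position: [0.4582, 0.1183, 0.1966]
tcp_rot: [[-0.998, -0.061, -0.0], [-0.061, 0.998, -0.0], [0.0, -0.0, -1.0]]
ft_force: [-0.0, 1.2, 0.2]
opening: 0.0403
finger_force: 0.0
t: 11.6
position: [0.459, 0.1179, 0.1966]
tcp_rot: [[-0.415, 0.91, -0.0], [0.91, 0.415, -0.0], [0.0, -0.0, -1.0]]
ft_force: [-1.4, 0.1, 0.1]
opening: 0.0402
finger_force: 0.0
t: 12.85
position: [0.4591, 0.1179, 0.1968]
ft_force: [0.5, 0.5, 1.3]
opening: 0.0399
finger_force: 0.0
[[(array([177.1008, 197.7984]), 0.95), (array([291.2768, 188.6976]), 0.18)], [(array([310.1184, 233.8176]), 0.56), (array([310.3232, 287.0016]), 0.42)]]
t 13.05 pos [0.4591 0.1178 0.1968] phi 0.05996530562292838 F [-0.3392  0.3108 -0.2853] open 0.03958223884721036 ff 0.0
shift units [0.0219 0.0095 5.2315] max/10 0.5231522826965531 turn units [-0.0005  0.0006  0.008 ]Traceback (most recent call last):
  File "<stdin>", line 5, in <module>
ValueError: it knows: cap, cap1_mouth, cap2_mouth, cap3_mouth, cap4_mouth, handle_grip, handle_hinge, mouse, mug, phone, port, power_top, tester
```

```bash
python3 -m handwheel '[0,0.02,0.75,0,0,0,0,0.02,0.75,0,0,0,0,0.02,0.75,0,0,0,0,0.02,0.75,0,0,0,0,0,0.75,0,0,0,0,0,0.75,0,0,0,0,0,0.75,0,0,0,0,0,0,0,0,0,0,0,0,0,0,0,0,0,0,0,0,0]' |grep -v rot
python3 -m handwheel '[0,0,0,0,0,0,0,0,0,0,0,0,0,0,0,0,0,0,0,0,0,0,0,0,0,0,0,0,0,0,0,0,0,0,0,0,0,0,0,0,0,0,0,0,0,0,0,0,0,0,0,0,0,0,0,0,0,0,0,0]' 0.5|grep -v rot
python3 -m handwheel '[0,0,0,0,0,0,0,0,0,0,0,0,0,0,0,0,0,0,0,0,0,0,0,0,0,0,0,0,0,0,0,0,0,0,0,0,0,0,0,0,0,0,0,0,0,0,0,0,0,0,0,0,0,0,0,0,0,0,0,0]' 0.66|grep -v rot
python3 -m handwheel '[0,0,0,0,0,0,0,0,0,0,0,0,0,0,0,0,0,0,0,0,0,0,0,0,0,0,0,0,0,0,0,0,0,0,0,0,0,0,0,0,0,0,0,0,0,0,0,0,0,0,0,0,0,0,0,0,0,0,0,0]' 0.70|grep -v rot
```

```text
t: 14.3
position: [0.4618, 0.118, 0.0663]
ft_force: [-0.7, -0.4, -0.9]
opening: 0.0404
finger_force: 0.0
t: 15.55
position: [0.4611, 0.118, 0.0655]
ft_force: [0.6, -0.7, -0.5]
opening: 0.0214
finger_force: 0.0
t: 16.8
position: [0.4599, 0.1179, 0.0653]
ft_force: [-5.0, -0.5, 0.9]
opening: 0.015
finger_force: 2.6
t: 18.05
position: [0.4591, 0.1178, 0.0652]
ft_force: [-5.9, 0.5, 0.7]
opening: 0.013
finger_force: 3.3
```

```bash
python3 -m handwheel '[0,-0.05,0,0,0,0,0,-0.05,0,0,0,0,0,0,0,0,0,0,0,0,0,0,0,0,0,0,0,0,0,0,0,0,0,0,0,0,0,0,0,0,0,0,0,0,0,0,0,0,0,0,0,0,0,0,0,0,0,0,0,0]' 0.72|grep -v rot
python3 -m handwheel '[0,0,0,0,0,0,0,0,0,0,0,0,0,0,0,0,0,0,0,0,0,0,0,0,0,0,0,0,0,0,0,0,0,0,0,0,0,0,0,0,0,0,0,0,0,0,0,0,0,0,0,0,0,0,0,0,0,0,0,0]' 0.76|grep -v rot
```

```text
t: 19.3
position: [0.459, 0.1178, 0.0656]
ft_force: [0.2, 0.1, -3.6]
opening: 0.0121
finger_force: 16.4
t: 20.55
position: [0.459, 0.1178, 0.0657]
ft_force: [1.7, -1.4, 0.5]
opening: 0.0114
finger_force: 50.3
```

```bash
python3 -m handwheel '[0,0.119,-0.522,0,0,0,0,0.171,-0.502,0,0,0,0,0.222,-0.486,0,0,0,0,0.271,-0.458,0,0,0,0,0.317,-0.43,0,0,0,0,0.361,-0.396,0,0,0,0,0.396,-0.354,0,0,0,0,0.432,-0.313,0,0,0,0,0.461,-0.267,0,0,0,0,0.487,-0.219,0,0,0]' 0.72|grep -v rot
python3 -m handwheel '[0,0.393,-0.135,0,0,0,0,0.403,-0.103,0,0,0,0,0.41,-0.071,0,0,0,0,0.414,-0.037,0,0,0,0,0.416,-0.005,0,0,0,0,0.415,0.029,0,0,0,0,0.411,0.062,0,0,0,0,0.405,0.094,0,0,0,0,0.395,0.127,0,0,0,0,0.386,0.158,0,0,0]' |grep -v rot
```

```text
t: 21.8
position: [0.5369, 0.1226, 0.165]
ft_force: [-4.9, 0.2, 2.2]
opening: 0.012
finger_force: 22.8
t: 23.05
position: [0.641, 0.1289, 0.1608]
ft_force: [-2.5, 1.2, 2.3]
opening: 0.0118
finger_force: 23.8
```

```bash
python3 -m handwheel '[0,0,0,0,0,0,0,0,0,0,0,0,0,0,-0.5,0,0,0,0,0,-1,0,0,0,0,0,-1,0,0,0,0,-1,-0.5,0,0,0,0,-1,0,0,0,0,0,-1,0,0,0,0,0,-1,0,0,0,0,0,-1,0,0,0,0]' 0.06|grep -v rot
python3 look.py
python3 - <<'E'
from m import *
snap("scene","s1",(100,330,120,400),2.7)
E
```

```text
t: 24.3
position: [0.5151, 0.1212, 0.2375]
ft_force: [-0.5, -0.1, -0.1]
opening: 0.0403
finger_force: 0.0
cap [ 0.5427 -0.295   0.1919 49.3686 58.2745] top only [ 0.5437 -0.2958  0.2179 15.6941 39.6707]
cap [ 0.5205 -0.1719 -1.0447 55.8745 76.612 ] top only [ 0.5219 -0.1726 -1.0409 17.4    35.5513]
cap [ 0.4135 -0.1507 -0.5289 90.9373 64.0763] top only [ 0.4129 -0.1509 -0.3287 32.8353 36.8781]
cap [  0.4139  -0.2848   0.5843  52.1961 -42.538 ] top only [ 0.4145 -0.2851  0.5618 24.6196 37.5185]
```

View pics/s1.png

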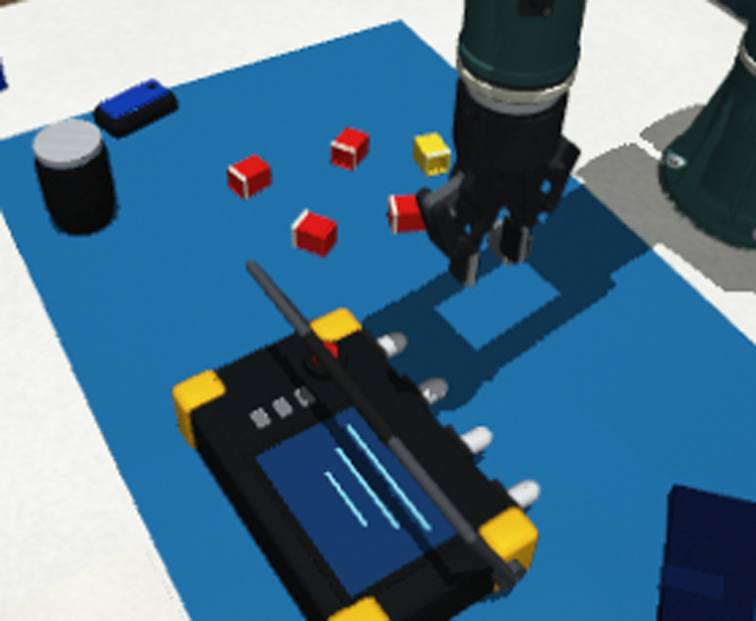

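```bash
python3 go.py .4129 -.151 .10 1.236
```

```text
t 24.45 pos [0.515  0.1213 0.2374] phi 0.06020751274143771 F [-0.5766 -0.4021 -0.0819] open 0.04013852769677971 ff 0.0
shift units [-10.6246  -4.74     5.4894] max/10 1.0624587837105781 turn units [ 0.009   0.0069 -9.7983]
```

```bash
python3 -m handwheel '[-1,-0.446,0,0,0,0,-1,-0.446,0,0,0,0,-1,-0.446,0,0,0,0,-1,-0.446,0,0,0,0,-1,-0.446,0,0,0,0,-1,-0.446,0,0,0,0,-1,-0.446,0,0,0,0,-1,-0.446,0,0,0,0,-1,-0.446,0,0,0,0,-1,-0.446,0,0,0,0]' -0.2|grep -v rot
python3 -m handwheel '[-0.62,-0.28,0,0,0,0,0,0,0.6,0,0,-1,0,0,0.6,0,0,-1,0,0,0.6,0,0,-1,0,0,0.6,0,0,-1,0,0,0.6,0,0,-1,0,0,0.6,0,0,-1,0,0,0.6,0,0,-1,0,0,0.6,0,0,-1,0,0,0.6,0,0,-1]' |grep -v rot
python3 go.py .4129 -.151 .025 1.236
```

```text
t: 25.7
position: [0.4205, -0.1367, 0.2371]
ft_force: [-0.0, 0.5, -1.5]
opening: 0.0513
finger_force: 0.0
t: 26.95
position: [0.4152, -0.1521, 0.1013]
ft_force: [0.3, 0.0, 0.1]
opening: 0.0514
finger_force: 0.0
t 26.95 pos [ 0.4152 -0.1521  0.1013] phi 1.1439201038075204 F [0.2555 0.0272 0.0722] open 0.05138567741292637 ff 0.0
shift units [0.111  0.0024 3.0524] max/10 0.30524307699936293 turn units [-0.0045  0.0231 -0.7673]
```

```bash
python3 -m handwheel '[0.11,0,0.4,0,0,-0.38,0,0,0.4,0,0,-0.38,0,0,0.4,0,0,0,0,0,0.4,0,0,0,0,0,0.4,0,0,0,0,0,0.4,0,0,0,0,0,0.4,0,0,0,0,0,0.25,0,0,0,0,0,0,0,0,0,0,0,0,0,0,0]' |grep -v rot
python3 -m handwheel '[0,0,0,0,0,0,0,0,0,0,0,0,0,0,0,0,0,0,0,0,0,0,0,0,0,0,0,0,0,0,0,0,0,0,0,0,0,0,0,0,0,0,0,0,0,0,0,0,0,0,0,0,0,0,0,0,0,0,0,0]' 0.26|grep -v rot
python3 -m handwheel '[0,0,0,0,0,0,0,0,0,0,0,0,0,0,0,0,0,0,0,0,0,0,0,0,0,0,0,0,0,0,0,0,0,0,0,0,0,0,0,0,0,0,0,0,0,0,0,0,0,0,0,0,0,0,0,0,0,0,0,0]' 0.30|grep -v rot
```

```text
t: 28.2
position: [0.4109, -0.1498, 0.0251]
ft_force: [-0.1, -0.4, 0.2]
opening: 0.051
finger_force: 0.0
t: 29.45
position: [0.4107, -0.1497, 0.025]
ft_force: [-0.6, -0.4, 0.5]
opening: 0.0315
finger_force: 0.1
t: 30.7
position: [0.4108, -0.1497, 0.0251]
ft_force: [-0.3, 0.5, 4.6]
opening: 0.0302
finger_force: 13.0
```

```bash
python3 -m handwheel '[0,0,0,0,0,0,0,0,0,0,0,0,0,0,0,0,0,0,0,0,-0.2,0,0,0,0,0,-0.4,0,0,0,0,0,-0.6,0,0,0,0,0,-0.7,0,0,0,0,0,-0.7,0,0,0,0,0,-0.7,0,0,0,0,0,-0.3,0,0,0]' 0.31|grep -v rot
python3 go.py .4732 .2182 .048 1.63
python3 - <<'E'
from m import *
snap("scene","s2",(100,330,120,400),2.7)
E
```

```text
t: 31.95
position: [0.4113, -0.15, 0.1163]
ft_force: [0.5, -0.1, -0.2]
opening: 0.0299
finger_force: 21.4
t 31.95 pos [ 0.4113 -0.15    0.1163] phi 1.2312604537199776 F [ 0.4896 -0.0527 -0.2283] open 0.029947358488719295 ff 21.379042267799377
shift units [ 2.5738 14.7129  2.7208] max/10 1.4712913312582565 turn units [-0.0069  0.0156 -3.3228]
```

View pics/s2.png

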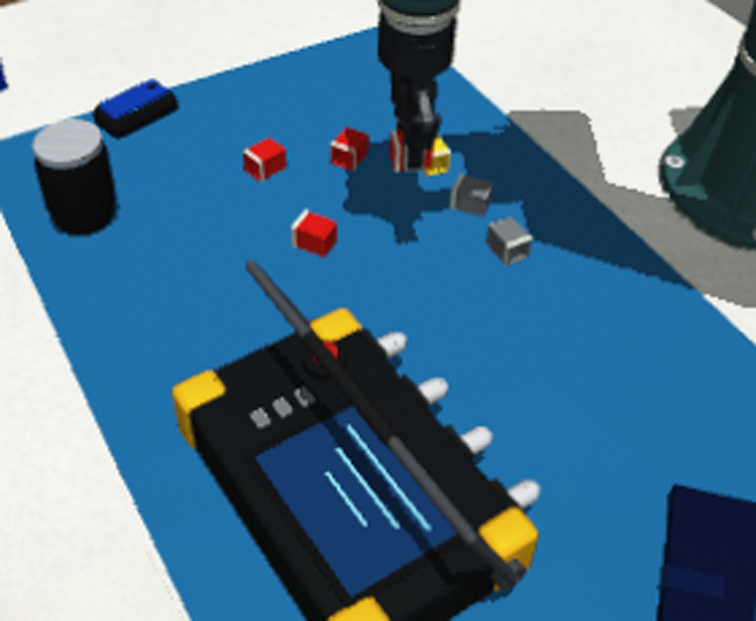

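The view shows the cap held and lifted with its mouth ahead. Cap A has been knocked aside to around scene px (218,159), and the others are unchanged.

```bash
python3 -m handwheel '[0.17,0.98,0,0,0,0,0.17,0.98,0,0,0,0,0.17,0.98,0,0,0,0,0.17,0.98,0,0,0,0,0.17,0.98,0,0,0,0,0.17,0.98,0,0,0,0,0.17,0.98,0,0,0,0,0.17,0.98,0,0,0,0,0.17,0.98,0,0,0,0,0.17,0.98,0,0,0,0]' |grep -v rot
python3 -m handwheel '[0.17,0.98,0,0,0,0,0.17,0.98,0,0,0,0,0.17,0.98,0,0,0,0,0.17,0.98,0,0,0,0,0.17,0.98,0,0,0,0,0,0,0.5,0,0,-0.83,0,0,0.5,0,0,-0.83,0,0,0.5,0,0,-0.83,0,0,0.5,0,0,-0.83,0,0,0.5,0,0,0]' |grep -v rot
python3 go.py .4732 .2182 .048 1.63
python3 - <<'E'
from m import *
snap("top","t2",(140,220,110,230),5)
E
```

```text
t: 33.25
position: [0.452, 0.0962, 0.1145]
ft_force: [-0.0, 0.2, 0.0]
opening: 0.0298
finger_force: 21.4
t: 34.5
position: [0.4727, 0.2179, 0.0516]
ft_force: [-0.4, 0.6, -0.3]
opening: 0.0298
finger_force: 21.4
t 34.5 pos [0.4727 0.2179 0.0516] phi 1.6287634160964377 F [-0.3902  0.5671 -0.3309] open 0.029841666347513333 ff 21.392970085144043
shift units [-0.0197  0.0102  0.142 ] max/10 0.014199667026348136 turn units [-0.0023 -0.0068 -0.0103]
```

View pics/t2.png

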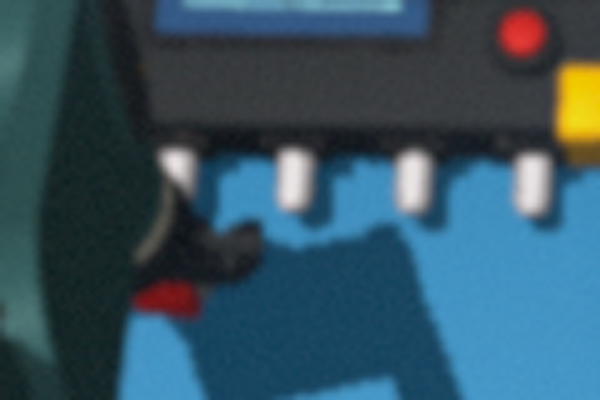

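```bash
python3 -m handwheel '[-0.1,0,0.14,0,0,0,-0.2,0,0,0,0,0,-0.2,0,0,0,0,0,-0.2,0,0,0,0,0,-0.2,0,0,0,0,0,-0.1,0,0,0,0,0,0,0,0,0,0,0,0,0,0,0,0,0,0,0,0,0,0,0,0,0,0,0,0,0]' |grep -v rot
python3 go.py .519 .2209 .048 1.63
```

```text
t: 35.8
position: [0.4979, 0.2195, 0.049]
ft_force: [-0.4, -0.4, -0.9]
opening: 0.0298
finger_force: 21.4
t 35.8 pos [0.4979 0.2195 0.049 ] phi 1.62966778215282 F [-0.3855 -0.4474 -0.908 ] open 0.02979242227008371 ff 21.39577567577362
shift units [-0.8474  0.0077  0.0389] max/10 0.08474134890580581 turn units [-0.0009 -0.0016 -0.0028]
```

```bash
python3 -m handwheel '[-0.12,0,0,0,0,0,-0.12,0,0,0,0,0,-0.12,0,0,0,0,0,-0.12,0,0,0,0,0,-0.12,0,0,0,0,0,0,0,0,0,0,0,0,0,0,0,0,0,0,0,0,0,0,0,0,0,0,0,0,0,0,0,0,0,0,0]' |grep -v rot
python3 -m handwheel '[-0.04,0,0,0,0,0,-0.04,0,0,0,0,0,-0.04,0,0,0,0,0,-0.04,0,0,0,0,0,0,0,0,0,0,0,0,0,0,0,0,0,0,0,0,0,0,0,0,0,0,0,0,0,0,0,0,0,0,0,0,0,0,0,0,0]' |grep -v rot
```

```text
t: 37.05
position: [0.5129, 0.2203, 0.049]
ft_force: [0.1, 1.0, -0.3]
opening: 0.0304
finger_force: 21.4
t: 38.3
position: [0.517, 0.2206, 0.049]
ft_force: [0.6, -0.7, -0.5]
opening: 0.0301
finger_force: 21.4
```

```bash
python3 -m handwheel '[-0.04,0,0,0,0,0,-0.04,0,0,0,0,0,-0.04,0,0,0,0,0,0,0,0,0,0,0,0,0,0,0,0,0,0,0,0,0,0,0,0,0,0,0,0,0,0,0,0,0,0,0,0,0,0,0,0,0,0,0,0,0,0,0]' |grep -v rot
python3 -m handwheel '[-0.04,0,0,0,0,0,-0.04,0,0,0,0,0,0,0,0,0,0,0,0,0,0,0,0,0,0,0,0,0,0,0,0,0,0,0,0,0,0,0,0,0,0,0,0,0,0,0,0,0,0,0,0,0,0,0,0,0,0,0,0,0]' |grep -v rot
```

```text
t: 39.55
position: [0.52, 0.2207, 0.049]
ft_force: [1.2, 0.7, 0.1]
opening: 0.0298
finger_force: 21.4
t: 40.8
position: [0.5219, 0.2209, 0.0489]
ft_force: [-1.0, 0.9, -0.7]
opening: 0.0296
finger_force: 21.3
```

```bash
python3 -m handwheel '[-0.04,0,0,0,0,0,-0.04,0,0,0,0,0,-0.04,0,0,0,0,0,0,0,0,0,0,0,0,0,0,0,0,0,0,0,0,0,0,0,0,0,0,0,0,0,0,0,0,0,0,0,0,0,0,0,0,0,0,0,0,0,0,0]' |grep -v rot
python3 - <<'E'
from m import *
snap("scene","s3",(190,320,230,370),5)
E
```

```text
t: 42.05
position: [0.5248, 0.221, 0.0489]
ft_force: [-4.5, -0.4, 0.3]
opening: 0.0297
finger_force: 20.9
```

View pics/s3.png

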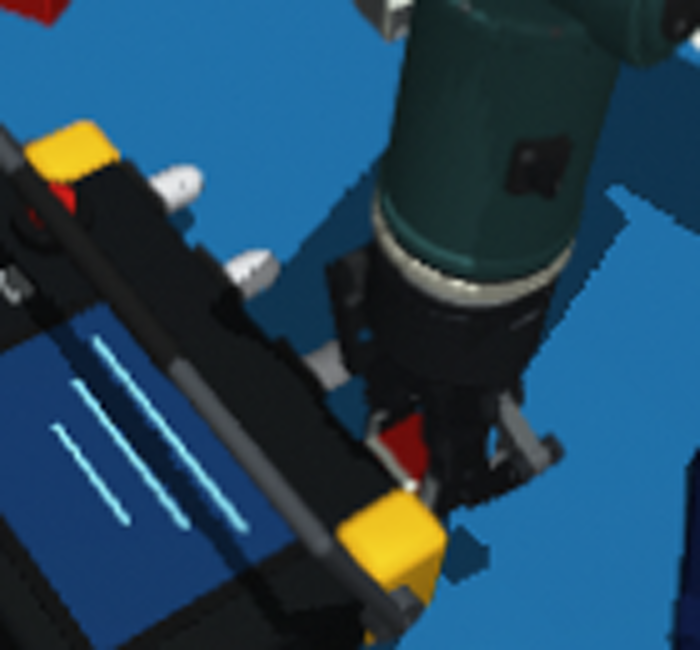

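The crop shows the cap on port 1 with its white mouth band against the collar (around px 392,455), and the 1.5 N/mm rise matches the port mount. I'll ease off, release and rise.

```bash
python3 -m handwheel '[-0.03,0,0,0,0,0,0,0,0,0,0,0,0.04,0,0,0,0,0,0.04,0,0,0,0,0,0.03,0,0,0,0,0,0,0,0,0,0,0,0,0,0,0,0,0,0,0,0,0,0,0,0,0,0,0,0,0,0,0,0,0,0,0]' |grep -v rot
python3 -m handwheel '[0,0,0,0,0,0,0,0,0,0,0,0,0,0,0,0,0,0,0,0,-0.3,0,0,0,0,0,-0.6,0,0,0,0,0,-1,0,0,0,0,0,-1,0,0,0,0.5,-1,-0.5,0,0,0,0.5,-1,0,0,0,0,0.5,-1,0,0,0,0]' 0.1|grep -v rot
python3 -m handwheel '[0.2,-1,0,0,0,0,0.2,-1,0,0,0,0,0.2,-1,0,0,0,0,0.2,-1,0,0,0,0,0,0,0,0,0,0,0,0,0,0,0,0,0,0,0,0,0,0,0,0,0,0,0,0,0,0,0,0,0,0,0,0,0,0,0,0]' -0.2|grep -v rot
python3 look.py
python3 - <<'E'
from m import *
snap("scene","s4",(170,320,200,370),4)
E
```

```text
t: 43.35
position: [0.5232, 0.221, 0.0491]
ft_force: [-2.1, -0.9, 0.6]
opening: 0.0297
finger_force: 14.8
t: 44.6
position: [0.4902, 0.1433, 0.1355]
ft_force: [0.0, 0.3, 0.0]
opening: 0.0384
finger_force: 0.0
t: 45.85
position: [0.4758, 0.0431, 0.1339]
ft_force: [0.5, -0.5, 0.1]
opening: 0.051
finger_force: 0.0
cap [ 0.5204 -0.1719 -1.0411 56.3686 77.5005] top only [  0.522   -0.1724  -1.0171  17.5569 -36.9989]
cap [ 0.5123 -0.3149  0.1965 49.4314 61.8777] top only [  0.5136  -0.3157   0.2041  18.4039 -42.1228]
cap [ 0.4139 -0.2848  0.5915 52.3255 42.1701] top only [ 0.4145 -0.285   0.5604 24.6039 37.4463]
```

View pics/s4.png

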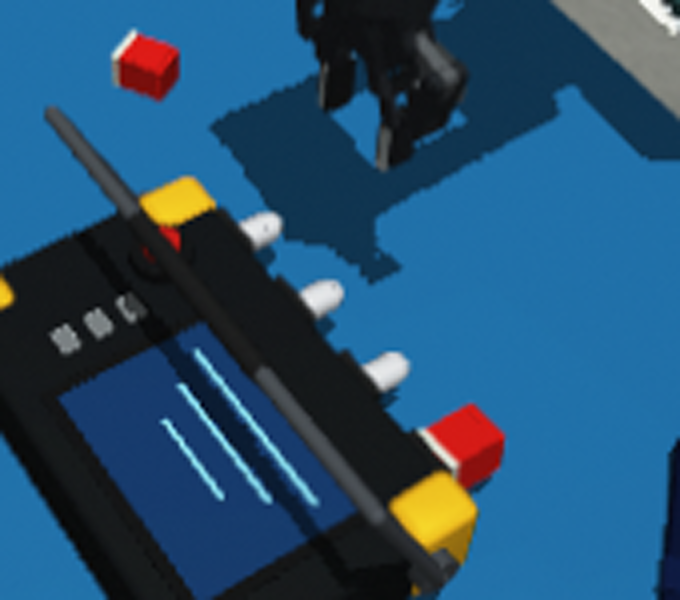

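The first cap is seated: the crop shows it at (465,440), square on port 1. Next is cap B, for port 2.

```bash
python3 go.py .521 -.172 .10 .54
```

```text
t 46.0 pos [0.4758 0.0429 0.134 ] phi 1.6297003909037853 F [-0.6697 -0.3539  0.3122] open 0.05120854348964079 ff 0.0
shift units [-1.2975 -8.6881  1.3587] max/10 0.8688057597379721 turn units [-0.0014 -0.0009  9.0808]
```

```bash
python3 -m handwheel '[-0.13,-0.87,0,0,0,0,-0.13,-0.87,0,0,0,0,-0.13,-0.87,0,0,0,0,-0.13,-0.87,0,0,0,0,-0.13,-0.87,0,0,0,0,-0.13,-0.87,0,0,0,0,-0.13,-0.87,0,0,0,0,-0.13,-0.87,0,0,0,0,-0.13,-0.87,0,0,0,0,-0.13,-0.87,0,0,0,0]' |grep -v rot
python3 -m handwheel '[0,0,0.13,0,0,0.91,0,0,0.13,0,0,0.91,0,0,0.13,0,0,0.91,0,0,0.13,0,0,0.91,0,0,0.13,0,0,0.91,0,0,0.13,0,0,0.91,0,0,0.13,0,0,0.91,0,0,0.13,0,0,0.91,0,0,0.13,0,0,0.91,0,0,0.13,0,0,0.91]' |grep -v rot
python3 go.py .521 -.172 .025 .54
```

```text
t: 47.25
position: [0.5214, -0.1738, 0.134]
ft_force: [-0.3, -0.0, -0.5]
opening: 0.0514
finger_force: 0.0
t: 48.5
position: [0.5213, -0.1731, 0.1014]
ft_force: [0.4, 0.2, 0.2]
opening: 0.0512
finger_force: 0.0
t 48.5 pos [ 0.5213 -0.1731  0.1014] phi 0.5339939417351705 F [0.4187 0.2282 0.2059] open 0.05124261198740582 ff 0.0
shift units [0.0433 0.0115 3.0543] max/10 0.30542714843620056 turn units [-0.0006  0.0006 -0.0501]
```

```bash
python3 -m handwheel '[0.04,0,0.4,0,0,-0.05,0,0,0.4,0,0,0,0,0,0.4,0,0,0,0,0,0.4,0,0,0,0,0,0.4,0,0,0,0,0,0.4,0,0,0,0,0,0.4,0,0,0,0,0,0.25,0,0,0,0,0,0,0,0,0,0,0,0,0,0,0]' |grep -v rot
python3 -m handwheel '[0,0,0,0,0,0,0,0,0,0,0,0,0,0,0,0,0,0,0,0,0,0,0,0,0,0,0,0,0,0,0,0,0,0,0,0,0,0,0,0,0,0,0,0,0,0,0,0,0,0,0,0,0,0,0,0,0,0,0,0]' 0.27|grep -v rot
python3 -m handwheel '[0,0,0,0,0,0,0,0,0,0,0,0,0,0,0,0,0,0,0,0,-0.2,0,0,0,0,0,-0.4,0,0,0,0,0,-0.6,0,0,0,0,0,-0.7,0,0,0,0,0,-0.7,0,0,0,0,0,-0.7,0,0,0,0,0,-0.3,0,0,0]' 0.31|grep -v rot
python3 go.py .480 .1522 .048 1.63
```

```text
t: 49.75
position: [0.5207, -0.1716, 0.0254]
ft_force: [0.4, 0.5, -0.6]
opening: 0.0514
finger_force: 0.0
t: 51.0
position: [0.5206, -0.1715, 0.0253]
ft_force: [0.3, -0.2, 0.3]
opening: 0.031
finger_force: 0.0
t: 52.25
position: [0.5214, -0.1718, 0.1172]
ft_force: [1.1, -0.6, 0.5]
opening: 0.0298
finger_force: 17.0
t 52.25 pos [ 0.5214 -0.1718  0.1172] phi 0.5436813291719134 F [ 1.0981 -0.5581  0.5371] open 0.029825212609553 ff 17.010610699653625
shift units [11.9545  5.2846  2.7464] max/10 1.1954532599326613 turn units [ 0.      0.0243 -9.0527]
```

```bash
python3 -m handwheel '[1,0.44,0,0,0,0,1,0.44,0,0,0,0,1,0.44,0,0,0,0,1,0.44,0,0,0,0,1,0.44,0,0,0,0,1,0.44,0,0,0,0,1,0.44,0,0,0,0,1,0.44,0,0,0,0,1,0.44,0,0,0,0,1,0.44,0,0,0,0]' |grep -v rot
python3 -m handwheel '[1,0.44,0,0,0,0,0.95,0.44,0,0,0,0,0,0,0,0,0,-0.95,0,0,0,0,0,-0.95,0,0,0,0,0,-0.95,0,0,0,0,0,-0.95,0,0,0.2,0,0,-0.95,0,0,0.2,0,0,-0.95,0,0,0.2,0,0,-0.95,0,0,0.2,0,0,-0.95]' |grep -v rot
python3 go.py .480 .1522 .048 1.63
```

```text
t: 53.5
position: [0.4852, 0.1002, 0.1154]
ft_force: [0.2, 0.3, -0.8]
opening: 0.0301
finger_force: 17.0
t: 54.75
position: [0.4789, 0.1525, 0.0953]
ft_force: [0.1, 0.6, -0.4]
opening: 0.03
finger_force: 17.0
t 54.75 pos [0.4789 0.1525 0.0953] phi 1.459362379825141 F [ 0.1067  0.6193 -0.4012] open 0.030045945155677295 ff 17.004491686820984
shift units [-0.0442 -0.0052  1.8904] max/10 0.18903578877504096 turn units [-0.0009 -0.0007 -1.422 ]
```

```bash
python3 -m handwheel '[0,0,0.47,0,0,-0.36,0,0,0.47,0,0,-0.36,0,0,0.47,0,0,-0.36,0,0,0.47,0,0,-0.36,0,0,0,0,0,0,-0.1,0,0,0,0,0,-0.2,0,0,0,0,0,-0.2,0,0,0,0,0,-0.2,0,0,0,0,0,-0.1,0,0,0,0,0]' |grep -v rot
python3 -m handwheel '[-0.1,0,0,0,0,0,-0.1,0,0,0,0,0,-0.1,0,0,0,0,0,-0.1,0,0,0,0,0,-0.1,0,0,0,0,0,0,0,0,0,0,0,0,0,0,0,0,0,0,0,0,0,0,0,0,0,0,0,0,0,0,0,0,0,0,0]' |grep -v rot
python3 go.py .528 .1552 .048 1.63
```

```text
t: 56.0
position: [0.4996, 0.1537, 0.0483]
ft_force: [-0.2, -0.7, 0.3]
opening: 0.0297
finger_force: 17.0
t: 57.25
position: [0.5114, 0.1543, 0.0482]
ft_force: [0.1, -1.0, -0.7]
opening: 0.0298
finger_force: 17.0
t 57.25 pos [0.5114 0.1543 0.0482] phi 1.628426912694717 F [ 0.1086 -1.0387 -0.7374] open 0.029818461038930707 ff 17.016305923461914
shift units [-0.6646 -0.0037  0.0089] max/10 0.06645886650776875 turn units [-0.0009 -0.0011 -0.0131]
```

```bash
python3 -m handwheel '[-0.1,0,0,0,0,0,-0.1,0,0,0,0,0,-0.1,0,0,0,0,0,-0.1,0,0,0,0,0,-0.1,0,0,0,0,0,-0.1,0,0,0,0,0,0,0,0,0,0,0,0,0,0,0,0,0,0,0,0,0,0,0,0,0,0,0]' |grep -v rot
python3 -m handwheel '[-0.04,0,0,0,0,0,-0.04,0,0,0,0,0,-0.04,0,0,0,0,0,0,0,0,0,0,0,0,0,0,0,0,0,0,0,0,0,0,0,0,0,0,0,0,0,0,0,0,0,0,0,0,0,0,0,0,0,0,0,0,0,0,0]' |grep -v rot
```

```text
t: 58.5
position: [0.5145, 0.1545, 0.0482]
ft_force: [-0.4, 0.3, -0.5]
opening: 0.0301
finger_force: 17.0invalid input
```

```bash
python3 go.py .528 .1552 .048 1.63; python3 -m handwheel '[0,0,0,0,0,0,0,0,0,0,0,0,0,0,0,0,0,0,0,0,0,0,0,0,0,0,0,0,0,0,0,0,0,0,0,0,0,0,0,0,0,0,0,0,0,0,0,0,0,0,0,0,0,0,0,0,0,0,0,0]' ; python3 go.py .528 .1552 .048 1.63
```

```text
t 58.5 pos [0.5145 0.1545 0.0482] phi 1.6284489577177936 F [-0.3637  0.3353 -0.5027] open 0.030090086617716953 ff 17.016125321388245
shift units [-0.5424 -0.0043  0.0096] max/10 0.054240917325807506 turn units [-0.0007 -0.0004 -0.0129]
t: 59.75
position: [0.5144, 0.1545, 0.0482]
tcp_rot: [[-0.998, -0.058, -0.0], [-0.058, 0.998, -0.0], [0.0, -0.0, -1.0]]
ft_force: [-1.1, -1.1, -0.5]
opening: 0.03
finger_force: 17.0
t 59.75 pos [0.5144 0.1545 0.0482] phi 1.6284138777881112 F [-1.1069 -1.1025 -0.5002] open 0.030005074081966825 ff 17.015748023986816
shift units [-0.5428 -0.0041  0.0095] max/10 0.05428043048636909 turn units [-0.0006 -0.0006 -0.0132]
```

```bash
python3 -c "
from cell import bot;print(bot.observe()['joint_pos'])"; python3 -m handwheel '[-0.1,0,0,0,0,0,-0.1,0,0,0,0,0,-0.1,0,0,0,0,0,-0.1,0,0,0,0,0,0,0,0,0,0,0,0,0,0,0,0,0,0,0,0,0,0,0,0,0,0,0,0,0,0,0,0,0,0,0,0,0,0,0,0,0]' |grep -v rot
```

```text
[ 1.63213184e-01  5.41273757e-01  1.83903659e+00 -9.87774452e-05
  7.61367228e-01 -1.46512918e+00]
t: 61.0
position: [0.5245, 0.1551, 0.0483]
ft_force: [0.3, 0.8, -0.8]
opening: 0.0297
finger_force: 17.0
```

```bash
python3 -m handwheel '[-0.04,0,0,0,0,0,-0.04,0,0,0,0,0,-0.04,0,0,0,0,0,0,0,0,0,0,0,0,0,0,0,0,0,0,0,0,0,0,0,0,0,0,0,0,0,0,0,0,0,0,0,0,0,0,0,0,0,0,0,0,0,0,0]' |grep -v rot
python3 -m handwheel '[-0.04,0,0,0,0,0,-0.04,0,0,0,0,0,-0.04,0,0,0,0,0,0,0,0,0,0,0,0,0,0,0,0,0,0,0,0,0,0,0,0,0,0,0,0,0,0,0,0,0,0,0,0,0,0,0,0,0,0,0,0,0,0,0]' |grep -v rot
```

```text
t: 62.25
position: [0.5274, 0.1553, 0.0482]
ft_force: [0.5, -0.2, 0.3]
opening: 0.03
finger_force: 17.0
t: 63.5
position: [0.5302, 0.1554, 0.0482]
ft_force: [-3.6, -0.3, -1.0]
opening: 0.0297
finger_force: 16.8
```

```bash
python3 -m handwheel '[-0.04,0,0,0,0,0,0,0,0,0,0,0,0.04,0,0,0,0,0,0.04,0,0,0,0,0,0.03,0,0,0,0,0,0,0,0,0,0,0,0,0,0,0,0,0,0,0,0,0,0,0,0,0,0,0,0,0,0,0,0,0,0,0]' |grep -v rot
python3 -m handwheel '[0,0,0,0,0,0,0,0,0,0,0,0,0,0,0,0,0,0,0,0,-0.3,0,0,0,0,0,-0.6,0,0,0,0,0,-1,0,0,0,0,0,-1,0,0,0,0.5,-1,-0.5,0,0,0,0.5,-1,0,0,0,0,0.5,-1,0,0,0,0]' 0.1|grep -v rot
python3 -m handwheel '[0.2,-1,0,0,0,0,0.2,-1,0,0,0,0,0.2,-1,0,0,0,0,0.2,-1,0,0,0,0,0,0,0,0,0,0,0,0,0,0,0,0,0,0,0,0,0,0,0,0,0,0,0,0,0,0,0,0,0,0,0,0,0,0,0,0]' -0.2|grep -v rot
python3 look.py
python3 - <<'E'
from m import *
snap("scene","s5",(170,320,200,370),4)
E
python3 go.py .4142 -.285 .10 2.146
```

```text
t: 64.75
position: [0.5289, 0.1553, 0.0483]
ft_force: [-2.1, -0.0, -0.5]
opening: 0.0297
finger_force: 17.0
t: 66.0
position: [0.4958, 0.0777, 0.1348]
ft_force: [0.8, -1.1, 0.2]
opening: 0.0381
finger_force: 0.0
t: 67.25
position: [0.4814, -0.0225, 0.1332]
ft_force: [0.2, -1.0, -0.5]
opening: 0.0509
finger_force: 0.0
cap [ 0.5124 -0.3148  0.2001 49.502  61.3505] top only [ 0.5136 -0.3157  0.203  18.4039 41.8661]
cap [ 0.4139 -0.2848  0.5841 51.1961 42.457 ] top only [  0.4145  -0.285    0.5583  23.5765 -37.7474]
t 67.4 pos [ 0.4814 -0.0226  0.1332] phi 1.6284415844544882 F [-0.1679 -0.1983 -0.3915] open 0.0511618626317868 ff 0.0
shift units [  3.2864 -10.322    1.3297] max/10 1.0322012034064258 turn units [-0.0001 -0.0013 -4.313 ]
```

View pics/s5.png

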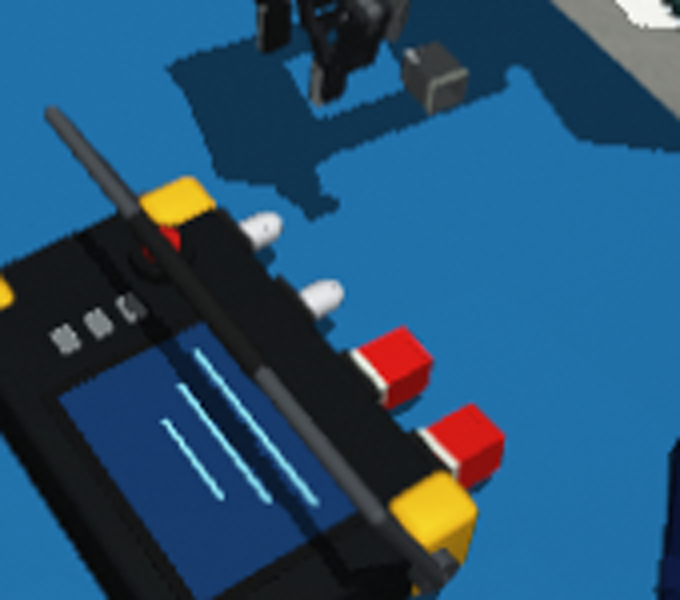

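Two caps are seated, at crop px (393,365) and (465,440). Next is cap D at (.4142,-.285), tool y at 2.146.

```bash
python3 -m handwheel '[0.33,-1,0,0,0,0,0.33,-1,0,0,0,0,0.33,-1,0,0,0,0,0.33,-1,0,0,0,0,0.33,-1,0,0,0,0,0.33,-1,0,0,0,0,0.33,-1,0,0,0,0,0.33,-1,0,0,0,0,0.33,-1,0,0,0,0,0.32,-1,0,0,0,0]' |grep -v rot
python3 -m handwheel '[0,-0.32,0,0,0,0,0,0,0.26,0,0,-0.86,0,0,0.26,0,0,-0.86,0,0,0.26,0,0,-0.86,0,0,0.26,0,0,-0.86,0,0,0.26,0,0,-0.86,0,0,0,0,0,0,0,0,0,0,0,0,0,0,0,0,0,0,0,0,0,0,0,0]' |grep -v rot
python3 go.py .4142 -.285 .025 2.146
```

```text
t: 68.65
position: [0.4133, -0.2779, 0.1333]
ft_force: [-0.6, 0.7, 0.6]
opening: 0.0513
finger_force: 0.0
t: 69.9
position: [0.4142, -0.285, 0.101]
ft_force: [0.7, -0.5, 0.2]
opening: 0.0512
finger_force: 0.0
t 69.9 pos [ 0.4142 -0.285   0.101 ] phi 2.143806202307892 F [ 0.7301 -0.4646  0.165 ] open 0.05117252345552019 ff 0.0
shift units [0.0007 0.0036 3.0404] max/10 0.30403900661239114 turn units [-0.0038  0.0003 -0.0183]
```

```bash
python3 -m handwheel '[0,0,0.4,0,0,0,0,0,0.4,0,0,0,0,0,0.4,0,0,0,0,0,0.4,0,0,0,0,0,0.4,0,0,0,0,0,0.4,0,0,0,0,0,0.4,0,0,0,0,0,0.24,0,0,0,0,0,0,0,0,0,0,0,0,0,0,0]' |grep -v rot
python3 -m handwheel '[0,0,0,0,0,0,0,0,0,0,0,0,0,0,0,0,0,0,0,0,0,0,0,0,0,0,0,0,0,0,0,0,0,0,0,0,0,0,0,0,0,0,0,0,0,0,0,0,0,0,0,0,0,0,0,0,0,0,0,0]' 0.27|grep -v rot
python3 -m handwheel '[0,0,0,0,0,0,0,0,0,0,0,0,0,0,0,0,0,0,0,0,-0.2,0,0,0,0,0,-0.4,0,0,0,0,0,-0.6,0,0,0,0,0,-0.7,0,0,0,0,0,-0.7,0,0,0,0,0,-0.7,0,0,0,0,0,-0.3,0,0,0]' 0.31|grep -v rot
python3 go.py .484 .0865 .048 1.63
```

```text
t: 71.15
position: [0.4143, -0.2851, 0.025]
ft_force: [0.4, -0.0, 0.8]
opening: 0.051
finger_force: 0.0
t: 72.4
position: [0.4141, -0.285, 0.0248]
ft_force: [-0.3, 0.2, 0.8]
opening: 0.0311
finger_force: 0.0
t: 73.65
position: [0.4147, -0.2855, 0.1166]
ft_force: [-0.1, 0.2, -0.1]
opening: 0.0297
finger_force: 14.7
t 73.65 pos [ 0.4147 -0.2855  0.1166] phi 2.1444362881899113 F [-0.0725  0.2352 -0.0702] open 0.029702340813874163 ff 14.745427519083023
shift units [-10.4027  11.0022   2.7218] max/10 1.1002205687902613 turn units [-0.0205  0.0105  4.287 ]
```

```bash
python3 -m handwheel '[-0.94,1,0,0,0,0,-0.94,1,0,0,0,0,-0.94,1,0,0,0,0,-0.94,1,0,0,0,0,-0.94,1,0,0,0,0,-0.94,1,0,0,0,0,-0.94,1,0,0,0,0,-0.94,1,0,0,0,0,-0.94,1,0,0,0,0,-0.94,1,0,0,0,0]' 0.315|grep -v rot
python3 -m handwheel '[-0.95,0.98,0,0,0,0,0,0,0.2,0,0,0.8,0,0,0.5,0,0,0.87,0,0,0.5,0,0,0.87,0,0,0.5,0,0,0.87,0,0,0.5,0,0,0.87,0,0,0.4,0,0,0,0,0,0,0,0,0,0,0,0,0,0,0,0,0,0,0,0,0]' |grep -v rot
python3 go.py .484 .0865 .048 1.63
```

```text
t: 74.9
position: [0.4758, 0.0536, 0.115]
ft_force: [0.1, 0.0, -0.2]
opening: 0.0298
finger_force: 20.6
t: 76.15
position: [0.4828, 0.086, 0.0502]
ft_force: [0.1, -0.0, -0.7]
opening: 0.03
finger_force: 20.6
t 76.15 pos [0.4828 0.086  0.0502] phi 1.6314251668457516 F [ 0.1186 -0.005  -0.6646] open 0.030026445970374953 ff 20.576907992362976
shift units [-0.0481  0.0166  0.0874] max/10 0.008744349532922115 turn units [-0.0009  0.0065  0.0119]
```

```bash
python3 -m handwheel '[-0.05,0.016,0.087,0,0,0,-0.2,0,0,0,0,0,-0.2,0,0,0,0,0,-0.2,0,0,0,0,0,-0.2,0,0,0,0,0,-0.15,0,0,0,0,0,0,0,0,0,0,0,0,0,0,0,0,0,0,0,0,0,0,0,0,0,0,0,0,0]' |grep -v rot
python3 -m handwheel '[-0.12,0,0,0,0,0,-0.12,0,0,0,0,0,-0.12,0,0,0,0,0,-0.12,0,0,0,0,0,-0.12,0,0,0,0,0,-0.12,0,0,0,0,0,0,0,0,0,0,0,0,0,0,0,0,0,0,0,0,0,0,0,0,0,0,0]' |grep -v rot
python3 -m handwheel '[-0.04,0,0,0,0,0,-0.04,0,0,0,0,0,-0.04,0,0,0,0,0,0,0,0,0,0,0,0,0,0,0,0,0,0,0,0,0,0,0,0,0,0,0,0,0,0,0,0,0,0,0,0,0,0,0,0,0,0,0,0,0,0,0]' |grep -v rot
```

```text
t: 77.4
position: [0.5072, 0.0879, 0.0476]
ft_force: [0.1, 0.3, -0.8]
opening: 0.0296
finger_force: 20.6
t: 78.65
position: [0.5104, 0.0881, 0.0476]
ft_force: [-0.4, 0.4, -1.3]
opening: 0.0297
finger_force: 20.6invalid input
```

```bash
python3 -m handwheel '[-0.14,0,0,0,0,0, -0.14,0,0,0,0,0, -0.14,0,0,0,0,0, -0.14,0,0,0,0,0, -0.14,0,0,0,0,0, 0,0,0,0,0,0, 0,0,0,0,0,0, 0,0,0,0,0,0, 0,0,0,0,0,0, 0,0,0,0,0,0]' |grep -v rot
python3 -m handwheel '[-0.04,0,0,0,0,0,-0.04,0,0,0,0,0,-0.04,0,0,0,0,0,0,0,0,0,0,0,0,0,0,0,0,0,0,0,0,0,0,0,0,0,0,0,0,0,0,0,0,0,0,0,0,0,0,0,0,0,0,0,0,0,0,0]' |grep -v rot
```

```text
t: 79.9
position: [0.5278, 0.0891, 0.0476]
ft_force: [0.7, -0.3, 0.1]
opening: 0.0298
finger_force: 20.6
t: 81.15
position: [0.5307, 0.0893, 0.0475]
ft_force: [-2.7, -0.9, -1.2]
opening: 0.0299
finger_force: 20.5
```

```bash
python3 -m handwheel '[-0.04,0,0,0,0,0,-0.04,0,0,0,0,0,-0.02,0,0,0,0,0,0,0,0,0,0,0,0,0,0,0,0,0,0,0,0,0,0,0,0,0,0,0,0,0,0,0,0,0,0,0,0,0,0,0,0,0,0,0,0,0,0,0]' |grep -v rot
python3 -m handwheel '[0.04,0,0,0,0,0, 0.04,0,0,0,0,0, 0.04,0,0,0,0,0, 0,0,0,0,0,0, 0,0,0,0,0,0, 0,0,0,0,0,0, 0,0,0,0,0,0, 0,0,0,0,0,0, 0,0,0,0,0,0, 0,0,0,0,0,0]' |grep -v rot
python3 -m handwheel '[0,0,0,0,0,0,0,0,0,0,0,0,0,0,0,0,0,0,0,0,-0.3,0,0,0,0,0,-0.6,0,0,0,0,0,-1,0,0,0,0,0,-1,0,0,0,0.5,-1,-0.5,0,0,0,0.5,-1,0,0,0,0,0.5,-1,0,0,0,0]' 0.1|grep -v rot
python3 -m handwheel '[0,-1,0,0,0,0, 0,-1,0,0,0,0, 0,-1,0,0,0,0, 0,-1,0,0,0,0, 0,0,0,0,0,0, 0,0,0,0,0,0, 0,0,0,0,0,0, 0,0,0,0,0,0, 0,0,0,0,0,0, 0,0,0,0,0,0]' -0.2|grep -v rot
python3 look.py
python3 - <<'E'
from m import *
snap("scene","s6",(170,320,200,370),4)
E
python3 go.py .513 -.3155 .10 1.771
```

```text
t: 82.4
position: [0.5329, 0.0894, 0.0475]
ft_force: [-5.9, -1.2, 0.6]
opening: 0.0297
finger_force: 20.7
t: 83.65
position: [0.5305, 0.0893, 0.0477]
ft_force: [-1.8, 0.3, -0.1]
opening: 0.0301
finger_force: 20.6
t: 84.9
position: [0.4976, 0.0115, 0.1341]
ft_force: [0.7, 0.1, 0.6]
opening: 0.0384
finger_force: 0.0
t: 86.15
position: [0.5034, -0.0874, 0.1326]
ft_force: [-0.1, 0.8, -0.3]
opening: 0.0514
finger_force: 0.0
cap [ 0.5124 -0.3149  0.1992 49.549  61.6232] top only [ 0.5136 -0.3157  0.2041 18.4039 41.8726]
t 86.3 pos [ 0.5035 -0.0876  0.1326] phi 1.6308308001912688 F [-0.1572  0.0733  0.6503] open 0.05141989454344593 ff 0.0
shift units [ 0.1655 -9.1212  1.303 ] max/10 0.9121227992284098 turn units [-0.0006 -0.0008 -1.1681]
```

View pics/s6.png

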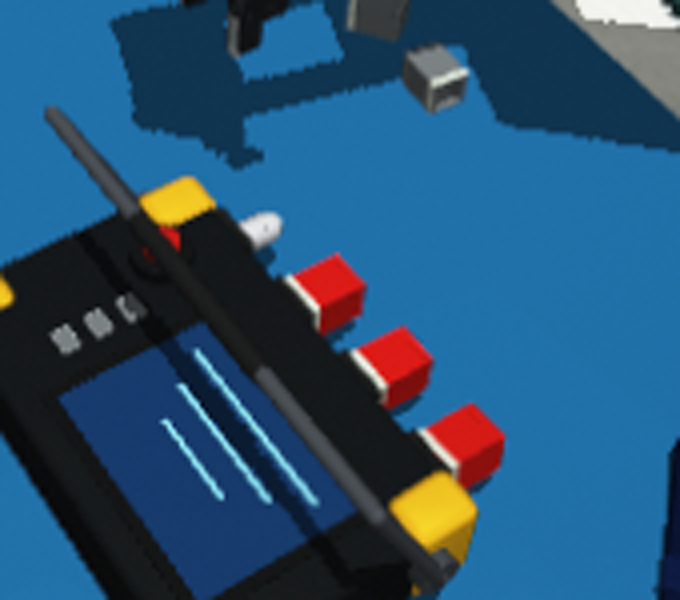

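Three caps are seated, all alike in the crop. Now the last one, for port 4.

```bash
python3 -m handwheel '[0.02,-0.91,0,0,0,0,0.02,-0.91,0,0,0,0,0.02,-0.91,0,0,0,0,0.02,-0.91,0,0,0,0,0.02,-0.91,0,0,0,0,0.02,-0.91,0,0,0,0,0.02,-0.91,0,0,0,0,0.02,-0.91,0,0,0,0,0,-0.92,0,0,0,-0.58,0,-0.92,0,0,0,-0.58]' |grep -v rot
python3 -m handwheel '[0,0,0.26,0,0,0, 0,0,0.26,0,0,0, 0,0,0.26,0,0,0, 0,0,0.26,0,0,0, 0,0,0.26,0,0,0, 0,0,0,0,0,0, 0,0,0,0,0,0, 0,0,0,0,0,0, 0,0,0,0,0,0, 0,0,0,0,0,0]' |grep -v rot
python3 go.py .513 -.3155 .025 1.771
```

```text
t: 87.55
position: [0.5146, -0.3169, 0.1325]
ft_force: [0.2, 0.8, -0.3]
opening: 0.0509
finger_force: 0.0
t: 88.8
position: [0.5148, -0.3154, 0.1003]
ft_force: [-0.6, 0.0, 0.3]
opening: 0.0509
finger_force: 0.0
t 88.8 pos [ 0.5148 -0.3154  0.1003] phi 1.7699670931714657 F [-0.5755  0.0435  0.3146] open 0.05092681261727201 ff 0.0
shift units [0.0706 0.0119 3.0105] max/10 0.3010512997126234 turn units [-0.0026  0.0011 -0.0086]
```

```bash
python3 -m handwheel '[0.07,0.01,0.4,0,0,0,0,0,0.4,0,0,0,0,0,0.4,0,0,0,0,0,0.4,0,0,0,0,0,0.4,0,0,0,0,0,0.4,0,0,0,0,0,0.4,0,0,0,0,0,0.21,0,0,0,0,0,0,0,0,0,0,0,0,0,0,0]' |grep -v rot
python3 -m handwheel '[0,0,0,0,0,0,0,0,0,0,0,0,0,0,0,0,0,0,0,0,0,0,0,0,0,0,0,0,0,0,0,0,0,0,0,0,0,0,0,0,0,0,0,0,0,0,0,0,0,0,0,0,0,0,0,0,0,0,0,0]' 0.27|grep -v rot
python3 -m handwheel '[0,0,0,0,0,0,0,0,0,0,0,0,0,0,0,0,0,0,0,0,-0.2,0,0,0,0,0,-0.4,0,0,0,0,0,-0.6,0,0,0,0,0,-0.7,0,0,0,0,0,-0.7,0,0,0,0,0,-0.7,0,0,0,0,0,-0.3,0,0,0]' 0.313|grep -v rot
python3 go.py .485 .0207 .048 1.63
```

```text
t: 90.05
position: [0.5131, -0.3156, 0.0251]
ft_force: [-0.6, -0.1, 0.8]
opening: 0.0511
finger_force: 0.0
t: 91.3
position: [0.5129, -0.3155, 0.0248]
ft_force: [0.1, -0.6, 0.1]
opening: 0.0312
finger_force: 0.0
t: 92.55
position: [0.5136, -0.3159, 0.1167]
ft_force: [-0.7, 0.6, -1.7]
opening: 0.0298
finger_force: 18.2
t 92.55 pos [ 0.5136 -0.3159  0.1167] phi 1.7700386689241947 F [-0.6634  0.5992 -1.7275] open 0.029803170472829203 ff 18.230098485946655
shift units [-1.5401 13.4301  2.7239] max/10 1.3430129425556052 turn units [-0.0147  0.0132  1.167 ]
```

```bash
python3 -m handwheel '[-0.11,0.96,0,0,0,0,-0.11,0.96,0,0,0,0,-0.11,0.96,0,0,0,0,-0.11,0.96,0,0,0,0,-0.11,0.96,0,0,0,0,-0.11,0.96,0,0,0,0,-0.11,0.96,0,0,0,0,-0.11,0.96,0,0,0,0,-0.11,0.96,0,0,0,0,-0.11,0.96,0,0,0,0]' |grep -v rot
python3 -m handwheel '[-0.11,0.96,0,0,0,0, -0.11,0.96,0,0,0,0, -0.11,0.96,0,0,0,0, -0.11,0.95,0,0,0,0, 0,0,0.5,0,0,0.58, 0,0,0.5,0,0,0.58, 0,0,0.5,0,0,0, 0,0,0.5,0,0,0, 0,0,0.5,0,0,0, 0,0,0,0,0,0]' |grep -v rot
python3 go.py .485 .0207 .048 1.63
```

```text
t: 93.8
position: [0.492, -0.073, 0.1148]
ft_force: [0.3, -0.1, -0.8]
opening: 0.0298
finger_force: 18.3
t: 95.05
position: [0.4834, 0.0213, 0.0513]
ft_force: [-1.0, -0.1, -0.6]
opening: 0.0302
finger_force: 18.3
t 95.05 pos [0.4834 0.0213 0.0513] phi 1.6309158264314203 F [-0.9635 -0.0713 -0.5614] open 0.030215919165975044 ff 18.262082934379578
shift units [-0.0614 -0.0277  0.1303] max/10 0.013033919271830762 turn units [ 0.0023 -0.0185  0.0076]
```

```bash
python3 -m handwheel '[-0.06,-0.028,0.13,0,0,0, -0.2,0,0,0,0,0, -0.2,0,0,0,0,0, -0.2,0,0,0,0,0, -0.2,0,0,0,0,0, -0.2,0,0,0,0,0, 0,0,0,0,0,0, 0,0,0,0,0,0, 0,0,0,0,0,0, 0,0,0,0,0,0]' |grep -v rot
python3 -m handwheel '[-0.12,0,0,0,0,0, -0.12,0,0,0,0,0, -0.12,0,0,0,0,0, -0.12,0,0,0,0,0, -0.12,0,0,0,0,0, -0.1,0,0,0,0,0, 0,0,0,0,0,0, 0,0,0,0,0,0, 0,0,0,0,0,0, 0,0,0,0,0,0]' |grep -v rot
python3 -m handwheel '[-0.04,0,0,0,0,0, -0.04,0,0,0,0,0, -0.04,0,0,0,0,0, -0.04,0,0,0,0,0, 0,0,0,0,0,0, 0,0,0,0,0,0, 0,0,0,0,0,0, 0,0,0,0,0,0, 0,0,0,0,0,0, 0,0,0,0,0,0]' |grep -v rot
```

```text
t: 96.3
position: [0.5105, 0.0222, 0.0491]
ft_force: [-0.2, 0.2, -1.0]
opening: 0.0294
finger_force: 18.3
t: 97.55
position: [0.5281, 0.0232, 0.0491]
ft_force: [0.7, 0.7, -0.5]
opening: 0.0298
finger_force: 18.3
t: 98.8
position: [0.5322, 0.0235, 0.0491]
ft_force: [0.0, 0.0, -0.5]
opening: 0.0297
finger_force: 18.3
```

```bash
python3 -m handwheel '[-0.04,0,0,0,0,0, -0.04,0,0,0,0,0, -0.04,0,0,0,0,0, -0.04,0,0,0,0,0, 0,0,0,0,0,0, 0,0,0,0,0,0, 0,0,0,0,0,0, 0,0,0,0,0,0, 0,0,0,0,0,0, 0,0,0,0,0,0]' |grep -v rot
```

```text
t: 100.05
position: [0.5361, 0.0237, 0.049]
ft_force: [-0.5, -0.4, -1.1]
opening: 0.0299
finger_force: 18.2
```

```bash
python3 -m handwheel '[-0.04,0,0,0,0,0, -0.04,0,0,0,0,0, -0.02,0,0,0,0,0, 0,0,0,0,0,0, 0,0,0,0,0,0, 0,0,0,0,0,0, 0,0,0,0,0,0, 0,0,0,0,0,0, 0,0,0,0,0,0, 0,0,0,0,0,0]' |grep -v rot
```

```text
t: 101.3
position: [0.5385, 0.0239, 0.049]
ft_force: [-4.3, -0.2, 0.5]
opening: 0.03
finger_force: 18.4
```

```bash
python3 -m handwheel '[-0.04,0,0,0,0,0, 0,0,0,0,0,0, 0,0,0,0,0,0, 0.04,0,0,0,0,0, 0.04,0,0,0,0,0, 0.03,0,0,0,0,0, 0,0,0,0,0,0, 0,0,0,0,0,0, 0,0,0,0,0,0, 0,0,0,0,0,0]' |grep -v rot
python3 -m handwheel '[0,0,0,0,0,0, 0,0,0,0,0,0, 0,0,0,0,0,0, 0,0,-0.3,0,0,0, 0,0,-0.6,0,0,0, 0,0,-1,0,0,0, 0,0,-1,0,0,0, 0.4,0,-1,0,0,0, 0.4,0,-1,0,0,0, 0,0,-1,0,0,0]' 0.1|grep -v rot
python3 -m handwheel '[0,0,-1,0,0,0.8, 0,0,0,0,0,1, 0,0,0,0,0,1, 0,0,0,0,0,1, 0,0,0,0,0,1, 0,0,0,0,0,1, 0,0,0,0,0,1, 0,0,0,0,0,1, 0,0,0,0,0,1, 0,0,0,0,0,1]' 0.06|grep -v rot
python3 - <<'E'
from m import *
snap("scene","s7",(140,300,180,360),4); snap("top","t7",(90,220,120,260),5)
E
python3 go.py .641 .1289 .245 .06
```

```text
t: 102.55
position: [0.5371, 0.0237, 0.0491]
ft_force: [-1.0, 0.0, -1.7]
opening: 0.0293
finger_force: 18.2
t: 103.8
position: [0.516, 0.0226, 0.1985]
ft_force: [0.0, -0.6, 0.1]
opening: 0.0386
finger_force: 0.0
t: 105.05
position: [0.517, 0.0226, 0.2228]
ft_force: [-0.4, 0.1, 0.7]
opening: 0.0402
finger_force: 0.0
t 105.15 pos [0.517  0.0226 0.2226] phi 0.4540241991488681 F [ 0.079  -0.9315 -0.3999] open 0.040170130424427616 ff 0.0
shift units [ 1.6456  6.3234 -0.8892] max/10 0.6323405312666461 turn units [0.009  0.004  3.2835]
```

View pics/s7.png

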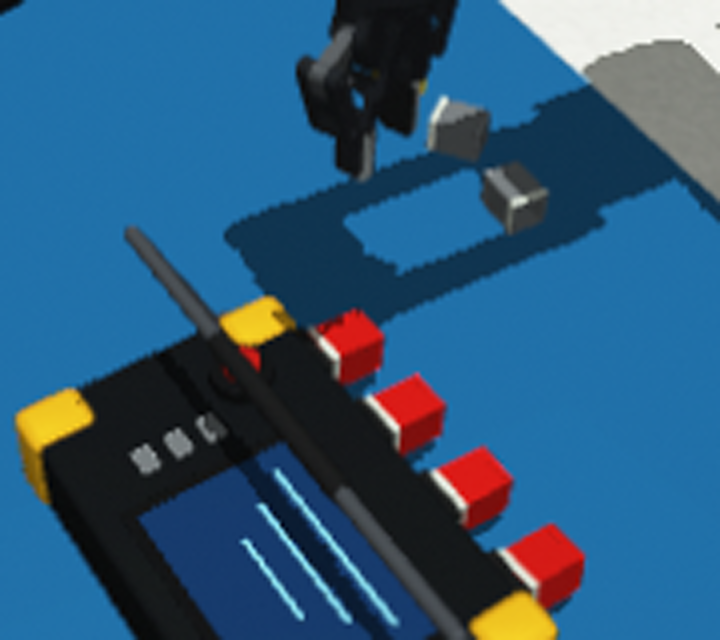

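View pics/t7.png

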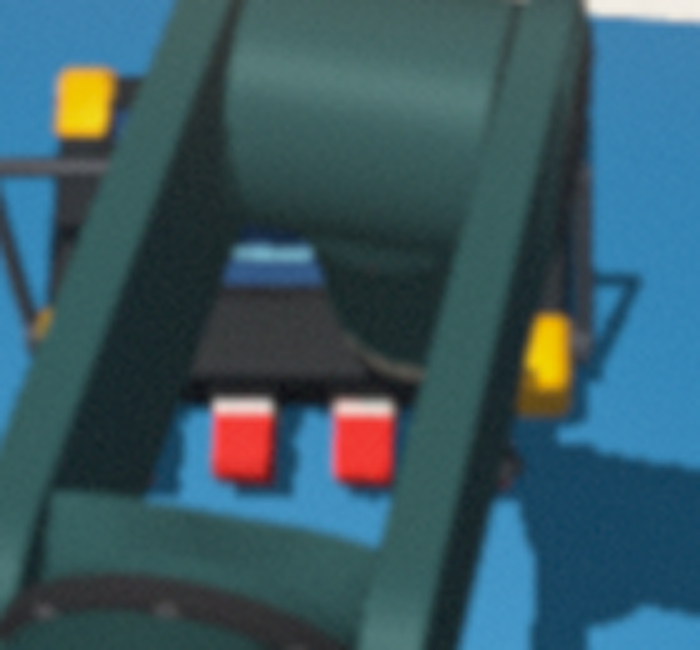

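All four caps are seated alike in both pictures. Now I'll grip the bar again and fold it.

```bash
python3 -m handwheel '[0.235,0.903,0,0,0,0, 0.235,0.903,0,0,0,0, 0.235,0.903,0,0,0,0, 0.235,0.903,0,0,0,0, 0.235,0.903,0,0,0,0, 0.235,0.903,0,0,0,0, 0.235,0.903,0,0,0,0, 0,0,0,0,0,1, 0,0,0,0,0,1, 0,0,0,0,0,1]' |grep -v rot
python3 -m handwheel '[0,0,0,0,0,0.28, 0,0,0,0,0,0, 0,0,0.4,0,0,0, 0,0,0.4,0,0,0, 0,0,0.4,0,0,0, 0,0,0.4,0,0,0, 0,0,0.4,0,0,0, 0,0,0.4,0,0,0, 0,0,0,0,0,0, 0,0,0,0,0,0]' |grep -v rot
python3 -m handwheel '[0,0,0,0,0,0,0,0,0,0,0,0,0,0,0,0,0,0,0,0,0,0,0,0,0,0,0,0,0,0,0,0,0,0,0,0,0,0,0,0,0,0,0,0,0,0,0,0,0,0,0,0,0,0,0,0,0,0,0,0]' 0.6|grep -v rot
python3 -m handwheel '[0,0,0,0,0,0,0,0,0,0,0,0,0,0,0,0,0,0,0,0,0,0,0,0,0,0,0,0,0,0,0,0,0,0,0,0,0,0,0,0,0,0,0,0,0,0,0,0,0,0,0,0,0,0,0,0,0,0,0,0]' 0.72|grep -v rot
python3 go.py .641 .1289 .1608 .06
```

```text
t: 106.4
position: [0.6408, 0.1291, 0.2222]
ft_force: [0.1, 0.1, -0.5]
opening: 0.0406
finger_force: 0.0
t: 107.65
position: [0.6411, 0.1289, 0.1618]
ft_force: [-0.1, -0.8, -0.9]
opening: 0.0399
finger_force: 0.0
t: 108.9
position: [0.6409, 0.1289, 0.1616]
ft_force: [-0.1, 0.9, 0.0]
opening: 0.0169
finger_force: 0.0
t: 110.15
position: [0.6412, 0.1289, 0.1617]
ft_force: [2.6, 1.1, 0.8]
opening: 0.0123
finger_force: 16.1
t 110.15 pos [0.6412 0.1289 0.1617] phi 0.06115867172620696 F [2.6164 1.0707 0.8062] open 0.01229584107696551 ff 16.054800152778625
shift units [-0.0008 -0.0074  0.0365] max/10 0.0036538264112970197 turn units [0.0052 0.0005 0.0097]
```

```bash
python3 -m handwheel '[0,-0.386,-0.158,0,0,0, 0,-0.395,-0.127,0,0,0, 0,-0.405,-0.094,0,0,0, 0,-0.411,-0.062,0,0,0, 0,-0.415,-0.029,0,0,0, 0,-0.416,0.005,0,0,0, 0,-0.414,0.037,0,0,0, 0,-0.41,0.071,0,0,0, 0,-0.403,0.103,0,0,0, 0,-0.393,0.135,0,0,0]' |grep -v rot
python3 -m handwheel '[0,-0.487,0.219,0,0,0, 0,-0.461,0.267,0,0,0, 0,-0.432,0.313,0,0,0, 0,-0.396,0.354,0,0,0, 0,-0.361,0.396,0,0,0, 0,-0.317,0.43,0,0,0, 0,-0.271,0.458,0,0,0, 0,-0.222,0.486,0,0,0, 0,-0.171,0.502,0,0,0, 0,-0.119,0.522,0,0,0]' |grep -v rot
python3 -m handwheel '[0,-0.03,0.15,0,0,0, 0,-0.02,0.15,0,0,0, 0,-0.01,0.15,0,0,0, 0,-0.01,0.15,0,0,0, 0,0,0.12,0,0,0, 0,0,0.1,0,0,0, 0,0,0,0,0,0, 0,0,0,0,0,0, 0,0,0,0,0,0, 0,0,0,0,0,0]' |grep -v rot
```

```text
t: 111.4
position: [0.539, 0.1227, 0.1642]
ft_force: [3.5, 0.5, 1.1]
opening: 0.0123
finger_force: 16.3
t: 112.65
position: [0.4588, 0.1178, 0.065]
ft_force: [1.6, -0.3, 2.1]
opening: 0.0124
finger_force: 16.9
t: 113.9
position: [0.4569, 0.1176, 0.0453]
ft_force: [-1.3, 0.7, -0.9]
opening: 0.0121
finger_force: 16.9
```

```bash
python3 -m handwheel '[0,0,0.06,0,0,0, 0,0,0.04,0,0,0, 0,0,0.02,0,0,0, 0,0,0,0,0,0, 0,0,0,0,0,0, 0,0,0,0,0,0, 0,0,0,0,0,0, 0,0,0,0,0,0, 0,0,0,0,0,0, 0,0,0,0,0,0]' |grep -v rot
python3 -m handwheel '[0,0,0.04,0,0,0, 0,0,0.04,0,0,0, 0,0,0,0,0,0, 0,0,0,0,0,0, 0,0,0,0,0,0, 0,0,0,0,0,0, 0,0,0,0,0,0, 0,0,0,0,0,0, 0,0,0,0,0,0, 0,0,0,0,0,0]' |grep -v rot
```

```text
t: 115.15
position: [0.4568, 0.1176, 0.0422]
ft_force: [-4.7, 0.2, -0.0]
opening: 0.0122
finger_force: 17.1
t: 116.4
position: [0.4568, 0.1176, 0.0405]
ft_force: [-6.5, -0.3, 2.6]
opening: 0.0127
finger_force: 17.4
```

```bash
python3 -m handwheel '[0,-0.04,0.04,0,0,0, 0,0,0.04,0,0,0, 0,0,0.04,0,0,0, 0,0,0,0,0,0, 0,0,0,0,0,0, 0,0,0,0,0,0, 0,0,0,0,0,0, 0,0,0,0,0,0, 0,0,0,0,0,0, 0,0,0,0,0,0]' |grep -v rot
python3 - <<'E'
from m import *
F={c:bot.grab_frame(c) for c in("scene","top")}
r=[bot.place_of(c,"handle_grip") for c in("top","scene")]
print([[(np.array(q["at"])[::-1]*[512,384],round(q["confidence"],2)) for q in x[:3]] for x in r])
E
```

```text
t: 117.65
position: [0.4568, 0.1176, 0.0391]
ft_force: [-8.2, -1.0, 24.6]
opening: 0.0122
finger_force: 19.4
[[(array([178.2784, 200.6016]), 0.85)], [(array([311.9104, 240.192 ]), 0.74)]]
```

Hard stop felt (25 N), so the handle is down. I'll release, rise and check.

```bash
python3 -m handwheel '[0,0,-0.1,0,0,0, 0,0,0,0,0,0, 0,0,0,0,0,0, 0,0,0,0,0,0, 0,0,0,0,0,0, 0,0,-0.3,0,0,0, 0,0,-0.6,0,0,0, 0,0,-1,0,0,0, 0,0,-1,0,0,0, 0,0,-1,0,0,0]' 0.45|grep -v rot
python3 -m handwheel '[0,0,-1,0,0,0, 0,0,-1,0,0,0, 0,0,-1,0,0,0, -1,0,0,0,0,0, -1,0,0,0,0,0, -1,0,0,0,0,0, -1,0,0,0,0,0, -1,0,0,0,0,0, -1,0,0,0,0,0, -1,0,0,0,0,0]' |grep -v rot
python3 - <<'E'
from m import *
F={c:bot.grab_frame(c) for c in("scene","top")}
a,b=[np.array(bot.place_of(c,"handle_grip")[0]["at"])[::-1]*[512,384] for c in("top","scene")]
print(a,b,tri(a,b)); snap("scene","s8",(120,340,150,400),2.6)
E
```

```text
t: 119.1
position: [0.4562, 0.1176, 0.1386]
ft_force: [-0.2, 0.9, -0.6]
opening: 0.0234
finger_force: 0.0
t: 120.35
position: [0.4668, -0.0578, 0.2128]
ft_force: [0.6, -1.0, 0.8]
opening: 0.0236
finger_force: 0.0
[167.0144 170.112 ] [308.2752 241.3056] (array([0.5193, 0.154 , 0.1168]), np.float64(0.027528609376543528))
```

View pics/s8.png

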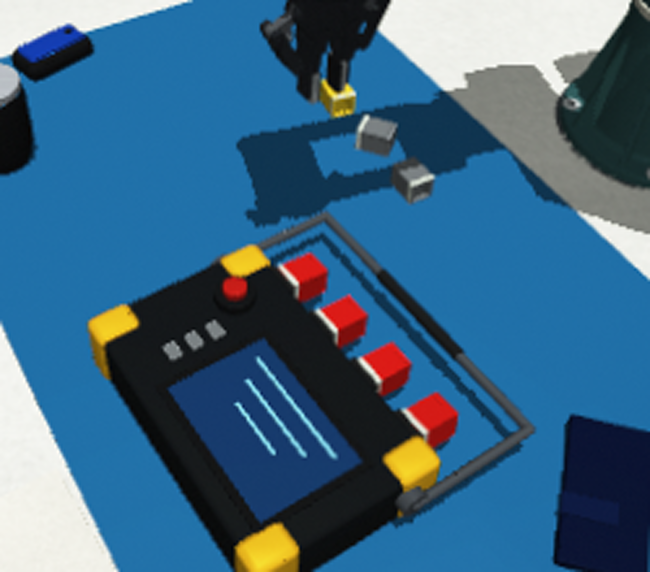

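Run:
```python
from m import *
print(proj("scene",[[.4565,.1176,.04],[.457,.1176,.05]]))
print(bot.finish_job())
```

```text
[[311.2365 239.3334]
 [311.572  236.9028]]
the job is handed in; nothing more can be done
None
```

I pressed the power key to its stop, pushed all four red caps home on the four ports, folded the handle down to its stop in front of them, and handed the job in; the tester's screen picture never changed, so switch-off rests on the key bottoming out.

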